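Unload rotor cartridges from a clamped well block

TASK

Crank the vise shut until its sprung jaw face is pressed firmly onto the well block. With the block held in the vise, lift every steel cartridge straight up out of its well and set each one gently upright in a bay of its own in the carrier rack; no dropping. When all are in the rack, crank the vise back open until the jaw face stands at least 15 mm clear of the block, leaving the block standing between the jaws and everything else on the bench where it was.

Things in the scene. Friction and masses are not known exactly. Their poses are not given: they have to be found in the camera images.
- vise: Grey machine vise fixed to the bench, bed 130 x 335 x 25 mm high. Origin: on the bench, on the bed's long centre line. Its y axis is the clamping direction: fixed jaw's face at y = +75 mm (jaws 165 mm wide, tops 85 mm above the bench); the moving jaw slides towards +y to close. The crank's upright axis stands at x = 0, y = -185 mm
- crank (a joint): Crank on top of the vise, upright axis, rad. 0 = jaw fully open (jaw faces 122 mm apart); grows as it turns clockwise seen from above, closing the jaw 20 mm a turn (3.183 mm per rad); end stop at 11.94. The jaw face meets the 92 mm block at about 9.4, the block is firmly held from about 10.6, and 15 mm clear below 4.7. It stays where it is left; turning takes about 4 N at the knob
- knob_grip (a point): Black upright knob on the crank arm, 20 mm diameter, 46 mm tall (91 to 137 mm above the bench), spins freely on its pin, 45 mm from the crank's axis. This point is on its axis, 121 mm above the bench. At crank value c it lies at x = 45 cos(c), y = -185 - 45 sin(c) mm in the vise's frame
- jaw_face (a joint): How far the sprung steel face of the moving jaw is pressed into the jaw (m): 0 = free, about 0.009 fully in, 4 N per mm. More than 3 mm (0.003) holds the block firmly
- block: Loose aluminium well block, 184 (x) x 92 (y) x 85 mm, 1.6 kg, on the vise bed close to the fixed jaw. Origin: centre of its underside; axes as the vise's. Four round wells, 30 mm wide, 75 mm deep, at x = -66, -22, 22, 66 mm. Along both long edges a cheek rises 36 mm above the top face, leaving a trough y = -40 to +40 mm where fingers closing along y fit from straight above
- carrier: Loose steel carrier rack, 0.7 to 1.2 kg: a 205 (x) x 100 (y) x 6 mm base plate with four bays in a row, open at the top. Origin: centre of its underside. Bay centres at x = -66, -22, +22, +66 mm, y = 0; each bay is 39 (x) x 38 (y) mm inside, its floor 6 mm and the rim of its 5 mm walls 58 mm above the bench
- cart1_mid (a point): Upright plain steel rotor cartridge (may be absent), a cylinder of 28 mm diameter and 115 mm height, 0.14 to 0.28 kg; this point is its centre, half-way up. Starts standing in the block's well at x = -66 mm, its top 40 mm above the block's top face (75 mm of it is inside the well)
- cart2_mid (a point): Upright plain steel rotor cartridge (may be absent), a cylinder of 28 mm diameter and 115 mm height, 0.14 to 0.28 kg; this point is its centre, half-way up. Starts standing in the block's well at x = -22 mm, its top 40 mm above the block's top face (75 mm of it is inside the well)
- cart3_mid (a point): Upright plain steel rotor cartridge (may be absent), a cylinder of 28 mm diameter and 115 mm height, 0.14 to 0.28 kg; this point is its centre, half-way up. Starts standing in the block's well at x = +22 mm, its top 40 mm above the block's top face (75 mm of it is inside the well)
- cart4_mid (a point): Upright plain steel rotor cartridge (may be absent), a cylinder of 28 mm diameter and 115 mm height, 0.14 to 0.28 kg; this point is its centre, half-way up. Starts standing in the block's well at x = +66 mm, its top 40 mm above the block's top face (75 mm of it is inside the well)
- clock: Bystander, to be left alone: round black instrument clock with a cream face, 84 mm across, 36 mm high, origin under its centre
- spacer: Bystander, to be left alone: green anodized spacer ring, 44 mm across, 20 mm high, origin under its centre
- driver: Bystander, to be left alone: screwdriver lying on the bench, 170 mm long
- oilcan: Bystander, to be left alone: steel can, 50 mm across, 110 mm high, origin under its centre
There are look-alikes about, which are no part of the job. What is shaped like the carrier but yellow is not meant.

How it is judged:
On the way, in this order (a step that is already met when the one before it is completed fails the run):
1. the block is firmly clamped, with every cartridge still in its well (value of joint crank above 9.7 rad and value of joint jaw_face above 0.003 m and y of block in the frame of vise above 0.0265 m and z of each of cart1_mid, cart2_mid, cart3_mid, cart4_mid in the frame of block below 0.08 m and horizontal distance between each of cart1_mid, cart2_mid, cart3_mid, cart4_mid and block below 0.08 m), for 0.2 s.
2. every cartridge stands in the carrier rack while the block is still clamped (value of joint crank above 9.7 rad and value of joint jaw_face above 0.003 m and y of block in the frame of vise above 0.0265 m and x of cart1_mid in the frame of carrier between -0.083 and 0.083 m and y of cart1_mid in the frame of carrier between -0.014 and 0.014 m and z of cart1_mid in the frame of carrier between 0.055 and 0.07 m and angle between each of cart1_mid, cart2_mid, cart3_mid, cart4_mid's own z axis and vertical below 0.2 rad and contact force between the fingers and cart1 below 0.05 N and x of cart2_mid in the frame of carrier between -0.083 and 0.083 m and y of cart2_mid in the frame of carrier between -0.014 and 0.014 m and z of cart2_mid in the frame of carrier between 0.055 and 0.07 m and contact force between the fingers and cart2 below 0.05 N and x of cart3_mid in the frame of carrier between -0.083 and 0.083 m and y of cart3_mid in the frame of carrier between -0.014 and 0.014 m and z of cart3_mid in the frame of carrier between 0.055 and 0.07 m and contact force between the fingers and cart3 below 0.05 N and x of cart4_mid in the frame of carrier between -0.083 and 0.083 m and y of cart4_mid in the frame of carrier between -0.014 and 0.014 m and z of cart4_mid in the frame of carrier between 0.055 and 0.07 m and contact force between the fingers and cart4 below 0.05 N), for 0.2 s.
3. the vise is opened again, at least 15 mm clear of the block (value of joint crank below 5 rad), for 0.2 s.
At the end, for the whole second after the job is handed in: The crank is back below 5 rad (jaw face 14 mm or more clear of the block); the block stands on the vise bed within 50 mm of the vise's origin; every cartridge stands at rest, upright within 0.2 rad, on the floor of a bay in the carrier rack; all is released (value of joint crank below 5 rad and angle between block's own z axis and vertical below 0.1 rad and horizontal distance between block and vise below 0.05 m and linear speed of carrier below 0.02 m/s and x of cart1_mid in the frame of carrier between -0.083 and 0.083 m and y of cart1_mid in the frame of carrier between -0.014 and 0.014 m and z of cart1_mid in the frame of carrier between 0.055 and 0.07 m and angle between each of cart1_mid, cart2_mid, cart3_mid, cart4_mid's own z axis and vertical below 0.2 rad and contact force between the fingers and cart1 below 0.05 N and x of cart2_mid in the frame of carrier between -0.083 and 0.083 m and y of cart2_mid in the frame of carrier between -0.014 and 0.014 m and z of cart2_mid in the frame of carrier between 0.055 and 0.07 m and contact force between the fingers and cart2 below 0.05 N and x of cart3_mid in the frame of carrier between -0.083 and 0.083 m and y of cart3_mid in the frame of carrier between -0.014 and 0.014 m and z of cart3_mid in the frame of carrier between 0.055 and 0.07 m and contact force between the fingers and cart3 below 0.05 N and x of cart4_mid in the frame of carrier between -0.083 and 0.083 m and y of cart4_mid in the frame of carrier between -0.014 and 0.014 m and z of cart4_mid in the frame of carrier between 0.055 and 0.07 m and contact force between the fingers and cart4 below 0.05 N and linear speed of each of cart1, cart2, cart3, cart4 below 0.03 m/s); the robot touches nothing.
It fails at once if the block is tipped or lifted out of the vise (angle between block's own z axis and vertical above 0.2 rad or height (world z) of block above 0.05 m).
It fails at once if a cartridge is dropped (falls freely more than about 5 cm) ((linear speed of cart1 above 1 m/s and contact force between the fingers and cart1 below 0.05 N) or (linear speed of cart2 above 1 m/s and contact force between the fingers and cart2 below 0.05 N) or (linear speed of cart3 above 1 m/s and contact force between the fingers and cart3 below 0.05 N) or (linear speed of cart4 above 1 m/s and contact force between the fingers and cart4 below 0.05 N)).
It fails at once if something else on the bench (clock, green spacer, screwdriver, can) is moved more than 30 mm (distance of any of clock, spacer, driver, oilcan from where it was at the start of the episode above 0.03 m).
Of cart1, cart2, cart3, cart4 only 2 to 4 are there at a start; the rules pass over those that are not, and their reading is None.
At some moment in a run one of carrier may be knocked a few centimetres aside while the robot is not near it.
It also fails if it takes over 210 s, if anything falls off the work surface, if the arm or the gripper's body presses on something with over 40 N, if the wrist force passes 120 N, or if a joint passes its speed limit or range.

ROBOT

A 6-joint arm with a two-finger parallel gripper is mounted at the origin on the work surface. World frame = base frame: x ahead of the robot, y to its left, z up, the work surface at z = 0. Lengths are in m, angles in rad, forces in N, time in s.
With the tool pointing down it reaches from about 0.4 to 0.825 m from the base axis. Payload 7 kg.
Tool frame: the origin (TCP) lies between the finger pads; the fingertips stand 11 mm ahead of it and the grasp point (between the pads) lies 8 mm behind it (arm.tips_ahead is the distance from the TCP to the fingertips, in m); z points along the fingers, x is the direction in which the jaws open and shut, and the axes are right-handed (so a half turn about z gives the same grasp; the last joint's range is limited). The gripper opens to 88 mm and grips with 3 to 60 N. Pads are 19 mm wide; open, the fingers measure 130 mm over their backs; the gripper's body (78 mm by 193 mm) begins 47 mm behind the grasp point.
Start: joints at [1.559, 0.359, 0.012, 0, -1.224, -0.288], TCP at [0.199, 0.645, 0.238] pointing down, gripper open.
Joint ranges: [-3.07, 3.07], [-1.43, 2.12], [-1.02, 1.25], [-3.03, 1.67], [-3.05, -0], [-3.03, 3.03]. Speed limits (rad/s): [2.39, 2.39, 3.01, 3.14, 3.14, 3.14].

INTERFACE

Orientations are given as [roll, pitch, yaw] about the fixed x, y, z axes, in that order (R = Rz(yaw) Ry(pitch) Rx(roll)).
In Python, from station import arm, optics, finder gives the robot as it stands. The module is installed in compiled form; this text tells all that it offers.
- The arm moves only by the tool apply_moves, never from a script. Its argument "increments" is one flat list of numbers, 6 for each row, row after row: the shift along the world's x, y, z in m, then the turn, a rotation vector about the world's x, y, z in rad. In form: [tx, ty, tz, rx, ry, rz, tx, ty, tz, rx, ry, rz, ...]. A call has 1 to 20 rows; each row shifts and turns the pose as measured when the row begins; what a row does not reach is not made up. A row lasts 1/12 s, in which the tool goes at most 41.7 mm and 7.16 degrees, less where a joint would pass 70% of its speed; a pose out of reach is approached as far as the arm can. A call with a gripper value outside its range is refused whole. "hand" is the closure, from 0 (fully open) to 1 (shut), set as the call begins (left out, the last holds). The fingers move at their own pace and stop on an object; "force" is the grip in N (left out, the last holds). Time passes only in rows, so rows that do not move let the fingers close. It gives the time, the measured TCP pose, the force and the opening at its end, in the units of the state.
- arm.get_state(): the state, without advancing time (a new reading comes with each control period).
- optics.grab_frame(name): name is "scene" or "top" or "wrist"; returns the picture (400x640x3 uint8, red, green, blue); there is no depth.
- optics.camera_model(name): a dict with "fx", "fy", "cx", "cy" (pixels), "world_to_cam" (4x4, takes a point from world to camera coordinates); the wrist camera has in their place "T_tool_cam" (4x4, takes a point from camera to tool coordinates, whose origin is the TCP and whose axes are the tool frame's). Camera axes: x right, y up, looking along -z (the intrinsics and any distortion apply to the point x, -y, -z); pixel columns grow to the right and rows downward; lengths in m; the calibration is good to about 2 mm. A picture is of the moment at which its call begins: read the wrist's pose just before it. camera_model takes no time and is no camera call.
- arm.job_done(): hands the job in, once; it reports no verdict.
Trained networks look in the newest picture that a camera, given by its name, has taken for a name from the list of things; names that differ only in an ending like _2 or _b are one class to them, and where a whole thing is asked for, a point or a joint stands for the part that bears it (a point fixed in the world has none). Each returns a list of dicts, best first, with "conf" (0 to 1); they miss things now and then, are a little off and sometimes report something else, mostly with a low value. They report only what shows in the picture. A call takes as long as a camera call. They do not tell look-alikes from the thing itself.
- finder.find_in(camera, name): "box" ([left, top, right, bottom] in pixels, round what is visible of it).
- finder.landmark_of(camera, name): "point" ([column, row] in pixels: a listed point, or the origin of a listed thing).
The state is a dict: "t": time; "q": joint angles; "qd": joint speeds; "joint_efforts": joint torques, N m; "eef_pos": TCP position; "ee_rot": TCP orientation; "force": force on the tool from outside, world axes, zero at the start; "moment": the same for the moment, N m; "width": finger opening in m.
Only numpy, scipy, OpenCV 4.12 (cv2) and the standard library are available. Lean on these libraries where they do the work, as an engineer would, in place of code of your own. Each camera call takes 0.05 s, during which the arm holds its last target. There are 200 camera calls.

## Working session

There is one attempt and no reset: what is moved stays moved. The work goes in short steps, Python scripts to look and compute and a tool call to move; the robot and the scene stay as the last step left them, time stands still between calls to the robot, and variables do not carry over. Pictures are saved under pics/ and viewed, about 12 in all and at most 16, crops included, and the job is handed in when it is done.

Besides the shell and the picture viewer there is one more tool, called after "Call:" as name(argument=value, ...) on one line, values as JSON. apply_moves: Moves the arm, as the interface text tells. Its arguments: {"type":"object","properties":{"increments":{"type":"array"},"hand":{"type":"number"},"force":{"type":"number"}},"required":["increments"]}

```bash
mkdir -p pics
cat > h.py <<'E'
import numpy as np, cv2
from scipy.spatial.transform import Rotation as R
from station import arm, optics, finder
def grab(n,f=None):
    im=optics.grab_frame(n)
    if f: cv2.imwrite('pics/'+f,im[:,:,::-1])
    return im
def model(n):
    m=optics.camera_model(n)
    if 'world_to_cam' in m: W=np.array(m['world_to_cam'])
    else:
        s=arm.get_state(); T=np.eye(4); T[:3,:3]=R.from_euler('xyz',s['ee_rot']).as_matrix(); T[:3,3]=s['eef_pos']
        W=np.linalg.inv(T@np.array(m['T_tool_cam']))
    return m,W
def unproj(n,px,z,mw=None):
    m,W=mw or model(n); px=np.atleast_2d(px).astype(float)
    d=np.stack([(px[:,0]-m['cx'])/m['fx'],-(px[:,1]-m['cy'])/m['fy'],-np.ones(len(px))],1)
    C=np.linalg.inv(W); d=d@C[:3,:3].T; o=C[:3,3]
    return o+d*((z-o[2])/d[:,2])[:,None]
def proj(n,P,mw=None):
    m,W=mw or model(n); P=np.atleast_2d(P)@W[:3,:3].T+W[:3,3]
    return np.stack([m['cx']+m['fx']*P[:,0]/-P[:,2],m['cy']-m['fy']*P[:,1]/-P[:,2]],1)
E
python3 - <<'E'
from h import *
print(arm.get_state())
for n in ['scene','top','wrist']: 
    grab(n,n+'0.png'); print(n,{k:(np.round(v,3).tolist()) for k,v in optics.camera_model(n).items()})
z=dict(vise=0,knob_grip=.121,block=.025,carrier=0,cart1_mid=.0925,cart2_mid=.0925,cart3_mid=.0925,cart4_mid=.0925,clock=0,oilcan=0)
for n in ['scene','top']:
  for k in z:
    for r in finder.landmark_of(n,k)[:4]: print(n,k,round(r['conf'],2),np.round(r['point']),np.round(unproj(n,r['point'],z[k])[0],3))
E
```

```text
{'t': 0.0, 'q': array([ 1.55911702e+00,  3.59391204e-01,  1.10165731e-02, -3.44844034e-04,
       -1.22411132e+00, -2.88116719e-01]), 'qd': array([-0.00106003, -0.00017586,  0.0008731 , -0.00120265, -0.00076783,
        0.00061776]), 'joint_efforts': array([-2.77938725e-04, -5.82710409e+01,  2.93062234e+01,  6.99726954e+00,
        6.94929447e-03, -1.57199293e-04]), 'eef_pos': array([0.19922064, 0.64441087, 0.23660244]), 'ee_rot': array([-3.14142331e+00, -1.71210162e-03, -1.87070995e+00]), 'force': array([ 0.6187704 ,  0.44053347, -0.20004171]), 'moment': array([ 0.01352075, -0.04842664,  0.03213007]), 'width': 0.08768093768910393}
scene {'fx': 506.322, 'fy': 506.322, 'cx': 316.428, 'cy': 200.826, 'world_to_cam': [[-0.637, 0.771, -0.011, 0.384], [-0.542, -0.437, 0.718, 0.183], [0.549, 0.463, 0.696, -1.541], [0.0, 0.0, 0.0, 1.0]]}
top {'fx': 464.835, 'fy': 464.835, 'cx': 320.554, 'cy': 193.716, 'world_to_cam': [[-0.015, -1.0, -0.012, -0.041], [0.988, -0.017, 0.156, -0.533], [-0.156, -0.01, 0.988, -1.192], [0.0, 0.0, 0.0, 1.0]]}
wrist {'fx': 282.725, 'fy': 282.725, 'cx': 316.174, 'cy':
[... 739 characters left out ...]
 188.] [ 0.556 -0.018  0.   ]
top knob_grip 0.59 [365. 109.] [ 0.738 -0.166  0.121]
top knob_grip 0.41 [366. 192.] [ 0.522 -0.164  0.121]
top block 0.69 [303. 186.] [ 0.557 -0.001  0.025]
top block 0.63 [462. 240.] [ 0.406 -0.42   0.025]
top carrier 0.98 [191. 198.] [0.535 0.307 0.   ]
top carrier 0.65 [376. 291.] [ 0.275 -0.192  0.   ]
top cart1_mid 0.52 [297. 209.] [0.485 0.01  0.093]
top cart2_mid 0.58 [303. 190.] [ 0.536 -0.005  0.093]
top cart3_mid 0.51 [302. 172.] [ 0.58  -0.004  0.093]
top cart4_mid 0.66 [190. 200.] [0.515 0.284 0.093]
top clock 0.78 [366. 106.] [ 0.788 -0.181  0.   ]
top oilcan 0.77 [460. 240.] [ 0.406 -0.424  0.   ]
top oilcan 0.22 [364. 194.] [ 0.535 -0.169  0.   ]
```

```bash
python3 -c "
import cv2
a=cv2.imread('pics/top0.png');cv2.imwrite('pics/top0c.png',cv2.resize(a[60:330,120:500],None,fx=2.1,fy=2.1,interpolation=cv2.INTER_CUBIC))"
```

```text
(no output)
```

View pics/top0c.png

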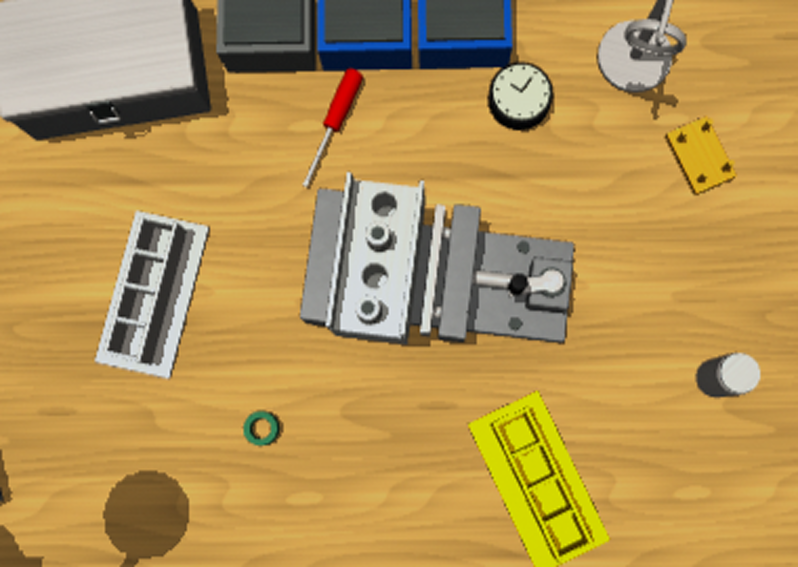

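View pics/scene0.png

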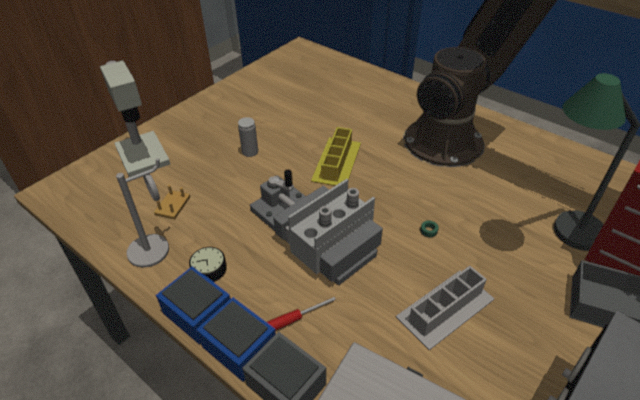

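The top view shows cartridges in the wells at x=-66 (crop 368,308) and x=+22 (377,235). The steel carrier is at the left, and the knob (518,283) is on the block side of the crank, so c is about 4.6. The scene view agrees. Next I'll take a closer look at the vise with the wrist camera.

Call:
apply_moves(increments=[0.015,-0.031,0.006,0,0,0.0065,0.015,-0.031,0.006,0,0,0.0065,0.015,-0.031,0.006,0,0,0.0065,0.015,-0.031,0.006,0,0,0.0065,0.015,-0.031,0.006,0,0,0.0065,0.015,-0.031,0.006,0,0,0.0065,0.015,-0.031,0.006,0,0,0.0065,0.015,-0.031,0.006,0,0,0.0065,0.015,-0.031,0.006,0,0,0.0065,0.015,-0.031,0.006,0,0,0.0065,0.015,-0.031,0.006,0,0,0.0065,0.015,-0.031,0.006,0,0,0.0065,0.015,-0.031,0.006,0,0,0.0065,0.015,-0.031,0.006,0,0,0.0065,0.015,-0.031,0.006,0,0,0.0065,0.015,-0.031,0.006,0,0,0.0065,0.015,-0.031,0.006,0,0,0.0065,0.015,-0.031,0.006,0,0,0.0065,0.015,-0.031,0.006,0,0,0.0065,0,0,0,0,0,0])

```text
t: 2.82
eef_pos: [0.4894, 0.0261, 0.3578]
ee_rot: [-3.132, 0.005, -1.733]
force: [0.0, 0.1, 0.2]
width: 0.0877
```

Run:
```python
from h import *
s=arm.get_state();print(s['t'],s['eef_pos'],s['ee_rot'],s['q'])
mw=model('wrist'); grab('wrist','w1.png')
z=dict(vise=0,knob_grip=.121,block=.025,cart1_mid=.0925,cart2_mid=.0925,cart3_mid=.0925,cart4_mid=.0925,carrier=0)
for k in z:
    for r in finder.landmark_of('wrist',k)[:3]: print(k,round(r['conf'],2),np.round(r['point']),np.round(unproj('wrist',r['point'],z[k],mw)[0],3))
```

```text
2.8167 [0.48940613 0.02613129 0.35784681] [-3.13184959  0.00456069 -1.73314836] [ 0.45701778 -0.01761023 -0.18188     0.00197273 -1.39594611  0.9510714 ]
knob_grip 0.84 [456. 128.] [ 0.519 -0.165  0.121]
block 0.91 [326. 124.] [0.551 0.001 0.025]
cart1_mid 0.68 [327. 172.] [0.484 0.013 0.093]
cart3_mid 0.61 [326. 108.] [0.573 0.    0.093]
cart4_mid 0.43 [330. 170.] [0.487 0.008 0.093]
carrier 0.77 [448. 246.] [ 0.286 -0.196  0.   ]
carrier 0.71 [162. 166.] [0.527 0.304 0.   ]
```

View pics/w1.png

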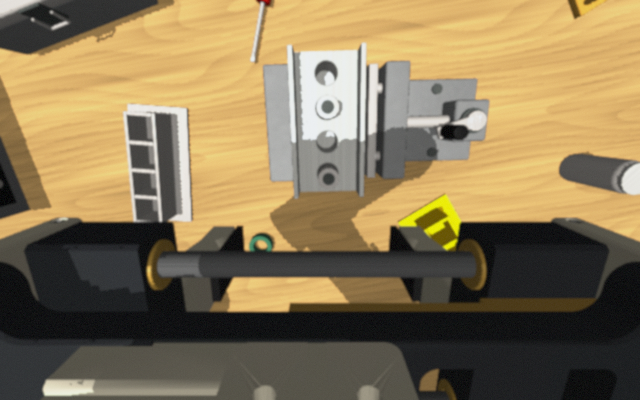

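The wrist view shows the vise nearly aligned with the image. Cartridge tops are at about (328,106) and (328,176), the knob at (455,129) and the crank axis at (475,121). I'll enlarge it to read exact features.

```bash
python3 -c "
import cv2
a=cv2.imread('pics/w1.png');b=cv2.resize(a[35:205,255:500],None,fx=3.2,fy=3.2,interpolation=cv2.INTER_CUBIC)
for i in range(260,500,20): cv2.putText(b,str(i),(int((i-255)*3.2),8),0,.3,(0,0,255)); cv2.line(b,(int((i-255)*3.2),0),(int((i-255)*3.2),543),(0,0,255) if i%100==0 else (200,120,0),1)
for i in range(40,205,20): cv2.putText(b,str(i),(0,int((i-35)*3.2)),0,.3,(0,0,255)); cv2.line(b,(0,int((i-35)*3.2)),(783,int((i-35)*3.2)),(200,120,0),1)
cv2.imwrite('pics/w1c.png',b)"
```

```text
(no output)
```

View pics/w1c.png

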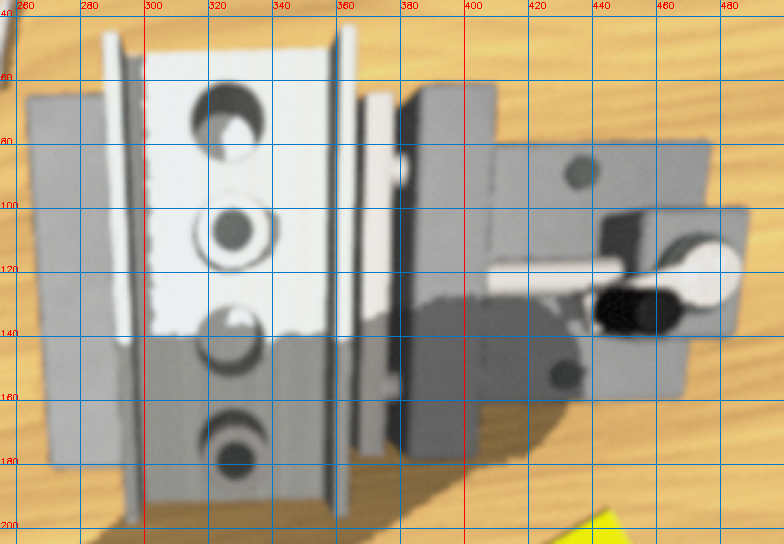

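```bash
cat >> h.py <<'E'
VO=None
E
python3 - <<'E'
from h import *
mw=model('wrist')
F=dict(cart3=(327.8,107,.15),cart1=(328,178.5,.15),w4=(326,73,.11),w2=(327,141.5,.11),knob=(463,131,.137),knobb=(443,131,.091),hub=(477,120,.09),
fj1=(263,65,.085),fj2=(270.5,181,.085),mr1=(409,61,.085),mr2=(403,178,.085),ml1=(388,61,.085),ml2=(383,178,.085),
bed1=(476,79,.025),bed2=(468,160,.025),ckl1=(287,46,.146),ckl2=(294,198,.146),ckr1=(366,43,.146),ckr2=(363,196,.146))
W={}
for k,v in F.items(): W[k]=unproj('wrist',v[:2],v[2],mw)[0]; print(k,np.round(W[k],4))
for a,b in [('cart1','cart3'),('w2','w4'),('fj2','fj1'),('mr2','mr1'),('ml2','ml1'),('bed2','bed1'),('ckl2','ckl1'),('ckr2','ckr1')]:
    d=W[b]-W[a]; print(a,b,np.hypot(*d[:2]),np.arctan2(d[1],d[0]))
th=-0.17
ex=np.array([np.cos(th),np.sin(th)]);ey=np.array([-np.sin(th),np.cos(th)])
for k in W: print(k,np.round([W[k][:2]@ex,W[k][:2]@ey],4))
E
```

```text
cart3 [0.5697 0.0056 0.15  ]
cart1 [0.4836 0.0181 0.15  ]
w4 [6.131e-01 1.000e-04 1.100e-01]
w2 [0.5267 0.0117 0.11  ]
knob [ 0.5147 -0.1592  0.137 ]
knobb [ 0.514  -0.1537  0.091 ]
hub [ 0.5215 -0.202   0.09  ]
fj1 [0.6404 0.0823 0.085 ]
fj2 [0.4801 0.1042 0.085 ]
mr1 [ 0.6138 -0.1147  0.085 ]
mr2 [ 0.4534 -0.0938  0.085 ]
ml1 [ 0.6184 -0.0866  0.085 ]
ml2 [ 0.4581 -0.0641  0.085 ]
bed1 [ 0.5794 -0.2362  0.025 ]
bed2 [ 0.4525 -0.221   0.025 ]
ckl1 [0.6434 0.0419 0.146 ]
ckl2 [0.464 0.066 0.146]
ckr1 [ 0.6321 -0.048   0.146 ]
ckr2 [ 0.4526 -0.0237  0.146 ]
cart1 cart3 0.08698224698523647 -0.14466696864644824
w2 w4 0.08713253290526939 -0.13349908136416838
fj2 fj1 0.16172337348210525 -0.1363147512394134
mr2 mr1 0.16178679233624987 -0.1296664273525251
ml2 ml1 0.16180275093293822 -0.1394250894106462
bed2 bed1 0.12778756418227172 -0.11891757719653819
ckl2 ckl1 0.18100941407589594 -0.13389946895887064
ckr2 ckr1 0.181190684129699 -0.13456034130345979
cart3 [0.5605 0.1019]
cart1 [0.4736 0.0997]
w4 [0.6043 0.1038]
w2 [0.5172 0.1006]
knob [ 0.5342 -0.0698]
knobb [ 0.5325 -0.0645]
hub [ 0.5482 -0.1108]
fj1 [0.6172 0.1894]
fj2 [0.4556 0.184 ]
mr1 [ 0.6244 -0.0092]
mr2 [ 0.4628 -0.0158]
ml1 [0.6241 0.0193]
ml2 [0.4624 0.0143]
bed1 [ 0.611  -0.1347]
bed2 [ 0.4834 -0.1413]
ckl1 [0.627  0.1501]
ckl2 [0.4462 0.1436]
ckr1 [0.6311 0.0596]
ckr2 [0.4501 0.0532]
```

Run:
```python
from h import *
s=arm.get_state(); print(s['t'],s['eef_pos'],s['ee_rot'])
m=optics.camera_model('wrist'); T=np.eye(4); T[:3,:3]=R.from_euler('xyz',[-3.13184959,0.00456069,-1.73314836]).as_matrix(); T[:3,3]=[0.48940613,0.02613129,0.35784681]
mw=(m,np.linalg.inv(T@np.array(m['T_tool_cam'])))
F=dict(cart3=(327.8,107,.15),cart1=(328,178.5,.15),w4=(326,73,.11),w2=(327,141.5,.11),knob=(460.5,131,.137),knobb=(447.5,131,.091),hub=(477,120,.09),
fj1=(263,65,.085),fj2=(270.5,181,.085),mr1=(409,61,.085),mr2=(403,178,.085),ml1=(388,61,.085),ml2=(383,178,.085),
bed1=(476,79,.025),bed2=(468,160,.025),ckl1=(287,46,.146),ckl2=(294,198,.146),ckr1=(366,43,.146),ckr2=(363,196,.146))
W={k:unproj('wrist',v[:2],v[2],mw)[0] for k,v in F.items()}
for a,b in [('cart1','cart3'),('w2','w4'),('fj2','fj1'),('mr2','mr1'),('ml2','ml1'),('bed2','bed1'),('ckl2','ckl1'),('ckr2','ckr1')]:
    d=W[b]-W[a]; print(a,b,np.hypot(*d[:2]),np.arctan2(d[1],d[0]))
th=-0.15
ex=np.array([np.cos(th),np.sin(th)]);ey=np.array([-np.sin(th),np.cos(th)])
for k in W: print(k,np.round(W[k][:2],4),np.round([W[k][:2]@ex,W[k][:2]@ey],4))
```

```text
3.2667 [0.48730279 0.03137927 0.35663956] [-3.13366048  0.00521227 -1.72780539]
cart1 cart3 0.08728762239121449 -0.15008278020693233
w2 w4 0.08744222941274406 -0.13890762486849828
fj2 fj1 0.16221135018560098 -0.14135411613487767
mr2 mr1 0.1623282647101282 -0.13555951338034258
ml2 ml1 0.1623381208435505 -0.1451946109542574
bed2 bed1 0.12818261869604852 -0.1252088213802892
ckl2 ckl1 0.1816604941912168 -0.1390855459671607
ckr2 ckr1 0.18187566286938042 -0.14020056161248146
cart3 [ 5.721e-01 -3.000e-04] [0.5657 0.0852]
cart1 [0.4858 0.0127] [0.4784 0.0852]
w4 [ 0.6157 -0.0061] [0.6097 0.0859]
w2 [0.5291 0.006 ] [0.5222 0.085 ]
knob [ 0.5165 -0.1623] [ 0.5349 -0.0833]
knobb [ 0.5143 -0.1662] [ 0.5334 -0.0875]
hub [ 0.5227 -0.2085] [ 0.548 -0.128]
fj1 [0.6435 0.0762] [0.6249 0.1715]
fj2 [0.4829 0.099 ] [0.4627 0.1701]
mr1 [ 0.6158 -0.1214] [ 0.6271 -0.028 ]
mr2 [ 0.455  -0.0995] [ 0.4648 -0.0304]
ml1 [ 0.6205 -0.0932] [6.275e-01 6.000e-04]
ml2 [ 0.4599 -0.0697] [ 4.651e-01 -2.000e-04]
bed1 [ 0.5807 -0.2431] [ 0.6105 -0.1536]
bed2 [ 0.4535 -0.2271] [ 0.4824 -0.1568]
ckl1 [0.6463 0.0357] [0.6337 0.1318]
ckl2 [0.4664 0.0609] [0.452  0.1299]
ckr1 [ 0.6345 -0.0545] [0.6355 0.0409]
ckr2 [ 0.4544 -0.0291] [0.4536 0.0391]
```

```bash
cat >> h.py <<'E'
def to(x,y,z,yaw):
    s=arm.get_state(); p=s['eef_pos']; Rc=R.from_euler('xyz',s['ee_rot'])
    Rt=R.from_euler('xyz',[np.pi,0,yaw]); print('t',round(s['t'],2),'pos',np.round(p,4),'rot',np.round(s['ee_rot'],3),'w',round(s['width'],4),'F',np.round(s['force'],1),'| d',np.round(np.array([x,y,z])-p,4),'rv',np.round((Rt*Rc.inv()).as_rotvec(),4))
E
python3 -c "
from h import *
to(.5165,-.164,.2,-1.712)"
```

```text
t 3.27 pos [0.4873 0.0314 0.3566] rot [-3.134  0.005 -1.728] w 0.088 F [ 0.2  0.4 -0.2] | d [ 0.0292 -0.1954 -0.1566] rv [-0.004   0.0086  0.0158]
```

Call:
apply_moves(increments=[0.003,-0.02,-0.012,-0.0004,0.0009,0.0016,0.003,-0.02,-0.012,-0.0004,0.0009,0.0016,0.003,-0.02,-0.012,-0.0004,0.0009,0.0016,0.003,-0.02,-0.012,-0.0004,0.0009,0.0016,0.003,-0.02,-0.012,-0.0004,0.0009,0.0016,0.003,-0.02,-0.012,-0.0004,0.0009,0.0016,0.003,-0.02,-0.012,-0.0004,0.0009,0.0016,0.003,-0.02,-0.018,-0.0004,0.0009,0.0016,0.003,-0.02,-0.018,-0.0004,0.0009,0.0016,0.002,-0.015,-0.018,0,0,0,0,0,0,0,0,0,0,0,0,0,0,0,0,0,0,0,0,0])

```text
t: 4.35
eef_pos: [0.5174, -0.1616, 0.214]
ee_rot: [-3.138, 0.004, -1.692]
force: [-0.2, -0.1, -0.2]
width: 0.0877
```

Run:
```python
from h import *
to(.5165,-.164,.2,-1.712)
mw=model('wrist'); grab('wrist','w2.png')
for r in finder.landmark_of('wrist','knob_grip')[:3]: print(round(r['conf'],2),np.round(r['point']),np.round(unproj('wrist',r['point'],.121,mw)[0],4))
print(finder.find_in('wrist','knob_grip')[:2])
to(.5165,-.164,.115,-1.712)
```

```text
t 4.35 pos [ 0.5174 -0.1616  0.214 ] rot [-3.138  0.004 -1.692] w 0.0877 F [-0.2 -0.1 -0.2] | d [-0.0009 -0.0024 -0.014 ] rv [-0.0031  0.0043 -0.0198]
0.7 [318. 201.] [ 0.5178 -0.1623  0.121 ]
[{'box': [310.3, 183.1, 332.1, 219.4], 'conf': 0.89}]
t 4.5 pos [ 0.5181 -0.1614  0.2151] rot [-3.135  0.004 -1.691] w 0.0876 F [ 0.3 -0.5  0.4] | d [-0.0016 -0.0026 -0.1001] rv [-0.003   0.0067 -0.0207]
```

View pics/w2.png

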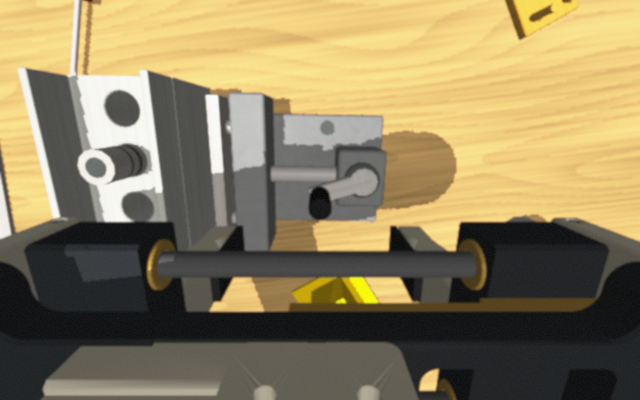

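The knob (320,200) lies midway between the fingers at about (0.5175,-0.162), so I'll go straight down on it.

Call:
apply_moves(increments=[0,0,-0.01,0,0.0005,-0.002,0,0,-0.01,0,0.0005,-0.002,0,0,-0.01,0,0.0005,-0.002,0,0,-0.01,0,0.0005,-0.002,0,0,-0.01,0,0.0005,-0.002,0,0,-0.01,0,0.0005,-0.002,0,0,-0.01,0,0.0005,-0.002,0,0,-0.01,0,0.0005,-0.002,0,0,-0.01,0,0.0005,-0.002,0,0,-0.007,0,0,0,0,0,0,0,0,0,0,0,0,0,0,0,0,0,0,0,0,0])

```text
t: 5.58
eef_pos: [0.5173, -0.1594, 0.1078]
ee_rot: [-3.14, 0.003, -1.709]
force: [-0.4, -0.0, 0.4]
width: 0.0873
```

```bash
python3 -c "
from h import *
to(.5175,-.162,.114,-1.712)"
```

```text
t 5.58 pos [ 0.5173 -0.1594  0.1078] rot [-3.140e+00  3.000e-03 -1.709e+00] w 0.0873 F [-0.4 -0.   0.4] | d [ 0.0002 -0.0026  0.0062] rv [-0.0029  0.0019 -0.0034]
```

Call:
apply_moves(increments=[0,-0.001,0.003,0,0,0,0,-0.001,0.002,0,0,0,0,0,0,0,0,0,0,0,0,0,0,0,0,0,0,0,0,0,0,0,0,0,0,0,0,0,0,0,0,0,0,0,0,0,0,0,0,0,0,0,0,0,0,0,0,0,0,0], hand=1, force=25)

```text
t: 6.42
eef_pos: [0.5191, -0.1618, 0.1162]
ee_rot: [-3.135, 0.004, -1.708]
force: [-0.3, -0.4, 0.2]
width: 0.0263
```

```bash
cat > arc.py <<'E'
import sys
from h import *
# print tangential rows: axis ax, start/stop crank, step
ax=np.array([.5212,-.2078]); yaw=-.141
def kp(c): a=-c+yaw; return ax+.045*np.array([np.cos(a),np.sin(a)])
p=arm.get_state()['eef_pos'][:2]-ax
c=-np.arctan2(p[1],p[0])+yaw; print('c mod 2pi',round(c%(2*np.pi),3),'r',round(np.hypot(*p),4))
c=float(sys.argv[1]) if sys.argv[1]!='-' else c%(2*np.pi)
c1=float(sys.argv[2]); n=int(sys.argv[3])
cs=np.linspace(c,c1,n+1)
for i in range(n): print(np.round(kp(cs[i+1])-kp(cs[i]),4).tolist())
to(*arm.get_state()['eef_pos'][:2],.113,-1.712)
E
python3 arc.py - 7.2 14
```

```text
c mod 2pi 4.525 r 0.046
[0.0086, -0.0004]
[0.0083, -0.002]
[0.0078, -0.0036]
[0.007, -0.005]
[0.0059, -0.0062]
[0.0046, -0.0072]
[0.0031, -0.008]
[0.0016, -0.0084]
[-0.0001, -0.0086]
[-0.0017, -0.0084]
[-0.0033, -0.0079]
[-0.0047, -0.0072]
[-0.006, -0.0062]
[-0.007, -0.0049]
t 6.42 pos [ 0.5191 -0.1618  0.1162] rot [-3.135  0.004 -1.708] w 0.0263 F [-0.3 -0.4  0.2] | d [ 0.      0.     -0.0032] rv [-0.0028  0.0073 -0.0037]
```

Call:
apply_moves(increments=[0,0,-0.002,0,0.002,0,0,0,0,0,0,0,0,0,0,0,0,0,0.0045,0,0,0,0,0,0.0083,-0.002,0,0,0,0,0.0078,-0.0036,0,0,0,0,0.007,-0.005,0,0,0,0])

```text
t: 7.0
eef_pos: [0.5462, -0.1691, 0.116]
ee_rot: [-3.138, 0.007, -1.708]
force: [-2.1, 8.1, 3.4]
width: 0.0192
```

```bash
python3 arc.py - 8.2 18
```

```text
c mod 2pi 5.145 r 0.0461
[0.006, -0.0047]
[0.0052, -0.0056]
[0.0041, -0.0064]
[0.003, -0.007]
[0.0018, -0.0074]
[0.0005, -0.0076]
[-0.0008, -0.0076]
[-0.0021, -0.0073]
[-0.0033, -0.0069]
[-0.0044, -0.0062]
[-0.0054, -0.0054]
[-0.0062, -0.0044]
[-0.0069, -0.0033]
[-0.0073, -0.0021]
[-0.0076, -0.0008]
[-0.0076, 0.0005]
[-0.0074, 0.0018]
[-0.007, 0.003]
t 7.0 pos [ 0.5462 -0.1691  0.116 ] rot [-3.138  0.007 -1.708] w 0.0192 F [-2.1  8.1  3.4] | d [ 0.     0.    -0.003] rv [-0.0069  0.0044 -0.0042]
```

Call:
apply_moves(increments=[0.006,-0.0047,0,0,0,0,0.0052,-0.0056,0,0,0,0,0.0041,-0.0064,0,0,0,0,0.003,-0.007,0,0,0,0,0.0018,-0.0074,0,0,0,0,0.0005,-0.0076,0,0,0,0,-0.0008,-0.0076,0,0,0,0,-0.0021,-0.0073,0,0,0,0])

```text
t: 7.67
eef_pos: [0.5693, -0.2184, 0.116]
ee_rot: [-3.137, 0.014, -1.703]
force: [1.9, 4.7, 0.6]
width: 0.0194
```

```bash
python3 arc.py - 9 14
```

```text
c mod 2pi 0.076 r 0.0493
[-0.0144, -0.0243]
[-0.026, -0.0109]
[-0.0274, 0.0067]
[-0.018, 0.0217]
[-0.0016, 0.0282]
[0.0155, 0.0236]
[0.0265, 0.0097]
[0.0271, -0.0079]
[0.017, -0.0225]
[0.0003, -0.0282]
[-0.0165, -0.0228]
[-0.0269, -0.0085]
[-0.0267, 0.0092]
[-0.016, 0.0232]
t 7.67 pos [ 0.5693 -0.2184  0.116 ] rot [-3.137  0.014 -1.703] w 0.0194 F [1.9 4.7 0.6] | d [ 0.     0.    -0.003] rv [-0.0129  0.0062 -0.0091]
```

```bash
sed -i 's/^ax=.*/ax=np.array([.5235,-.207]); yaw=-.141/; s/c%(2\*np.pi)$/c%(2*np.pi)+2*np.pi/' arc.py; python3 arc.py - 8.2 11
```

```text
c mod 2pi 0.103 r 0.0472
[-0.0024, -0.007]
[-0.0035, -0.0065]
[-0.0045, -0.0059]
[-0.0054, -0.0051]
[-0.0062, -0.0041]
[-0.0068, -0.003]
[-0.0072, -0.0019]
[-0.0074, -0.0007]
[-0.0074, 0.0006]
[-0.0072, 0.0018]
[-0.0068, 0.0029]
t 7.67 pos [ 0.5693 -0.2184  0.116 ] rot [-3.137  0.014 -1.703] w 0.0194 F [1.9 4.7 0.6] | d [ 0.     0.    -0.003] rv [-0.0129  0.0062 -0.0091]
```

Call:
apply_moves(increments=[-0.0024,-0.007,0,-0.002,0,-0.001,-0.0035,-0.0065,0,-0.002,0,-0.001,-0.0045,-0.0059,0,-0.002,0,-0.001,-0.0054,-0.0051,0,-0.002,0,-0.001,-0.0062,-0.0041,0,0,0,0,-0.0068,-0.003,0,0,0,0,-0.0072,-0.0019,0,0,0,0,-0.0074,-0.0007,0,0,0,0,-0.0074,0.0006,0,0,0,0])

```text
t: 8.42
eef_pos: [0.5223, -0.2537, 0.116]
ee_rot: [-3.126, 0.009, -1.707]
force: [4.7, 0.7, -3.3]
width: 0.0196
```

```bash
python3 arc.py - 10 13
```

```text
c mod 2pi 1.456 r 0.0467
[-0.0078, 0.0009]
[-0.0075, 0.0022]
[-0.007, 0.0035]
[-0.0063, 0.0046]
[-0.0054, 0.0057]
[-0.0043, 0.0065]
[-0.0031, 0.0072]
[-0.0019, 0.0076]
[-0.0005, 0.0078]
[0.0008, 0.0078]
[0.0022, 0.0075]
[0.0034, 0.007]
[0.0046, 0.0063]
t 8.42 pos [ 0.5223 -0.2537  0.116 ] rot [-3.126  0.009 -1.707] w 0.0196 F [ 4.7  0.7 -3.3] | d [ 0.     0.    -0.003] rv [-0.0067  0.0166 -0.0045]
```

Call:
apply_moves(increments=[-0.0078,0.0009,0,-0.001,0.003,0,-0.0075,0.0022,0,-0.001,0.003,0,-0.007,0.0035,0,-0.001,0.003,0,-0.0063,0.0046,0,-0.001,0.003,0,-0.0054,0.0057,0,0,0.002,0,-0.0043,0.0065,0,0,0,0,-0.0031,0.0072,0,0,0,0,-0.0019,0.0076,0,0,0,0,-0.0005,0.0078,0,0,0,0,0.0008,0.0078,0,0,0,0])

```text
t: 9.25
eef_pos: [0.4805, -0.2036, 0.116]
ee_rot: [-3.127, -0.003, -1.709]
force: [3.2, -5.7, -3.0]
width: 0.0194
```

```bash
python3 arc.py - 11 11
```

```text
c mod 2pi 3.08 r 0.0432
[0.001, 0.0066]
[0.002, 0.0064]
[0.0029, 0.006]
[0.0038, 0.0055]
[0.0046, 0.0049]
[0.0052, 0.0042]
[0.0058, 0.0033]
[0.0062, 0.0025]
[0.0065, 0.0015]
[0.0067, 0.0005]
[0.0067, -0.0005]
t 9.25 pos [ 0.4805 -0.2036  0.116 ] rot [-3.127e+00 -3.000e-03 -1.709e+00] w 0.0194 F [ 3.2 -5.7 -3. ] | d [ 0.     0.    -0.003] rv [ 0.0046  0.0139 -0.0026]
```

Call:
apply_moves(increments=[0.001,0.0066,0,0,0.003,0,0.002,0.0064,0,0,0.003,0,0.0029,0.006,0,0,0.003,0,0.0038,0.0055,0,0,0.003,0,0.0046,0.0049,0,0,0,0,0.0052,0.0042,0,0,0,0,0.0058,0.0033,0,0,0,0,0.0062,0.0025,0,0,0,0,0.0065,0.0015,0,0,0,0])

```text
t: 10.0
eef_pos: [0.5081, -0.1672, 0.1158]
ee_rot: [3.128, -0.016, -1.711]
force: [-8.1, 6.7, 10.8]
width: 0.0194
```

```bash
python3 arc.py - 11 2
```

```text
c mod 2pi 4.203 r 0.0426
[0.0112, 0.0027]
[0.0115, -0.0002]
t 10.0 pos [ 0.5081 -0.1672  0.1158] rot [ 3.128 -0.016 -1.711] w 0.0194 F [-8.1  6.7 10.8] | d [ 0.      0.     -0.0028] rv [ 0.0143 -0.0153 -0.001 ]
```

Call:
apply_moves(increments=[0.0062,0.002,0,0.002,-0.003,0,0.0065,0.001,0,0.002,-0.003,0,0.0067,0,0,0.002,-0.003,0,0.0067,-0.001,0,0.002,-0.003,0,0.004,-0.001,0,0,0,0,0,0,0,0,0,0,0,0,0,0,0,0])

```text
t: 10.58
eef_pos: [0.5277, -0.1637, 0.116]
ee_rot: [3.121, -0.005, -1.714]
force: [1.7, -0.3, -1.1]
width: 0.0194
```

```bash
python3 arc.py - 11 2
```

```text
c mod 2pi 4.667 r 0.0435
[0.0011, -0.0001]
[0.0011, -0.0001]
t 10.58 pos [ 0.5277 -0.1637  0.116 ] rot [ 3.121 -0.005 -1.714] w 0.0194 F [ 1.7 -0.3 -1.1] | d [ 0.     0.    -0.003] rv [ 0.0024 -0.0209  0.0022]
```

Call:
apply_moves(increments=[0,0,0,0,0,0,0,0,0,0,0,0,0,0,0,0,0,0,0,0,0,0,0,0,0,0,0,0,0,0,0,0,0,0,0,0,0,0,0.02,0,0,0,0,0,0.03,0,0,0,0,0,0.035,0,-0.003,0,0,0,0.035,0,-0.003,0,0,0.01,0.035,0,-0.003,0,-0.001,0.02,0.035,0,-0.003,0,-0.001,0.03,0.02,0,-0.003,0,-0.001,0.03,0,0,0,0,-0.001,0.03,0,0,0,0,-0.001,0.03,0,0,0,0,-0.001,0.03,0,0,0,0,0,0.015,0,0,0,0,0,0,0,0,0,0,0,0,0,0,0,0], hand=0)

```text
t: 12.25
eef_pos: [0.5117, 0.0375, 0.336]
ee_rot: [3.13, -0.002, -1.72]
force: [0.5, -0.5, 0.0]
width: 0.0877
```

Run:
```python
from h import *
to(.486,.013,.36,-1.712)
mw=model('wrist'); grab('wrist','w3.png')
for k,z in dict(knob_grip=.121,block=.025,cart1_mid=.0925,cart3_mid=.0925,carrier=0).items():
    for r in finder.landmark_of('wrist',k)[:3]: print(k,round(r['conf'],2),np.round(r['point']),np.round(unproj('wrist',r['point'],z,mw)[0],3))
a=cv2.imread('pics/w3.png'); cv2.imwrite('pics/w3c.png',cv2.resize(a[0:230,100:500],None,fx=2,fy=2,interpolation=cv2.INTER_CUBIC))
```

```text
t 12.25 pos [0.5117 0.0375 0.336 ] rot [ 3.13e+00 -2.00e-03 -1.72e+00] w 0.0877 F [ 0.5 -0.5  0. ] | d [-0.0257 -0.0245  0.024 ] rv [ 0.     -0.0121  0.0077]
knob_grip 0.6 [472. 134.] [ 0.531 -0.163  0.121]
block 0.61 [336. 131.] [ 0.555 -0.001  0.025]
cart1_mid 0.85 [337. 184.] [0.485 0.012 0.092]
cart3_mid 0.63 [338. 120.] [ 0.572 -0.001  0.092]
cart3_mid 0.36 [265. 248.] [0.402 0.132 0.092]
carrier 0.85 [164. 173.] [0.527 0.302 0.   ]
carrier 0.55 [457. 259.] [ 0.283 -0.198 -0.   ]
```

View pics/w3c.png

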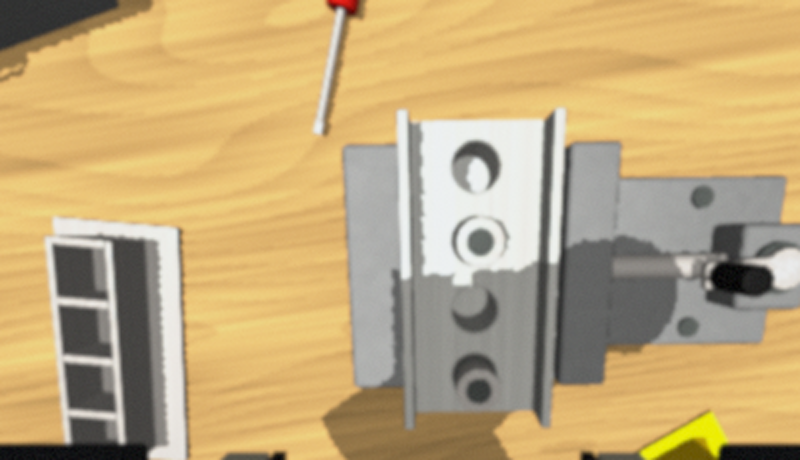

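The block is clamped, with the jaw against it. The cartridge tops are at full-frame (340,120.5) and (339,195), and the carrier is at the left.

Run:
```python
from h import *
m=optics.camera_model('wrist'); T=np.eye(4)
s=arm.get_state(); print(s['t'],s['eef_pos'],s['ee_rot'])
# pose at picture time
T[:3,:3]=R.from_euler('xyz',[3.13,-.002,-1.72]).as_matrix(); T[:3,3]=[.5117,.0375,.336]
mw=(m,np.linalg.inv(T@np.array(m['T_tool_cam'])))
for k,(c,r,z) in dict(c3=(480,241,.15),c1=(478,390,.15),rimTL=(46,238,.058),rimTR=(112,240,.058),w12L=(58,301,.058),w12R=(115,301,.058),w34L=(66,413,.058),w34R=(121,411,.058),bTL=(53,217,.006),bTR=(181,229,.006),bBR=(187,455,.006)).items():
    print(k,np.round(unproj('wrist',(100+c/2,r/2),z,mw)[0],4))
```

```text
12.55 [0.51184698 0.03594245 0.33582579] [ 3.12927763e+00 -1.95961044e-03 -1.72286869e+00]
c3 [0.5731 0.0009 0.15  ]
c1 [0.4862 0.0132 0.15  ]
rimTL [0.6193 0.3031 0.058 ]
rimTR [0.6108 0.2565 0.058 ]
w12L [0.5745 0.3095 0.058 ]
w12R [0.5681 0.2676 0.058 ]
w34L [0.4893 0.3322 0.058 ]
w34R [0.4844 0.289  0.058 ]
bTL [0.6385 0.3259 0.006 ]
bTR [0.6141 0.2269 0.006 ]
bBR [0.4229 0.2747 0.006 ]
```

Call:
apply_moves(increments=[-0.004,-0.004,-0.012,0,-0.002,0.001,-0.004,-0.004,-0.016,0,-0.002,0.001,-0.004,-0.004,-0.016,0,-0.002,0.001,-0.004,-0.004,-0.016,0,-0.002,0.001,-0.004,-0.004,-0.016,0,-0.002,0.001,-0.004,-0.003,-0.016,0,-0.002,0.001,-0.002,0,-0.016,0,-0.001,0.001,0,0,-0.014,0,0,0,0,0,0,0,0,0,0,0,0,0,0,0,0,0,0,0,0,0,0,0,0,0,0,0], hand=0.614)

```text
t: 13.55
eef_pos: [0.4855, 0.004, 0.2109]
ee_rot: [-3.138, 0.0, -1.728]
force: [0.2, 0.3, 0.2]
width: 0.0337
```

Run:
```python
from h import *
to(.486,.013,.2,-1.712)
mw=model('wrist'); grab('wrist','w4.png')
for r in finder.landmark_of('wrist','cart1_mid')[:3]: print(round(r['conf'],2),np.round(r['point']),np.round(unproj('wrist',r['point'],.0925,mw)[0],4))
to(.486,.013,.2,-1.712)
```

```text
t 13.55 pos [0.4855 0.004  0.2109] rot [-3.138  0.    -1.728] w 0.0337 F [0.2 0.3 0.2] | d [ 0.0005  0.009  -0.0109] rv [0.0005 0.0041 0.0159]
0.63 [311. 193.] [0.4873 0.009  0.0925]
t 13.65 pos [0.4856 0.0042 0.211 ] rot [-3.137  0.    -1.728] w 0.0337 F [ 0.6 -0.5 -0.2] | d [ 0.0004  0.0088 -0.011 ] rv [0.0002 0.0046 0.0156]
```

View pics/w4.png

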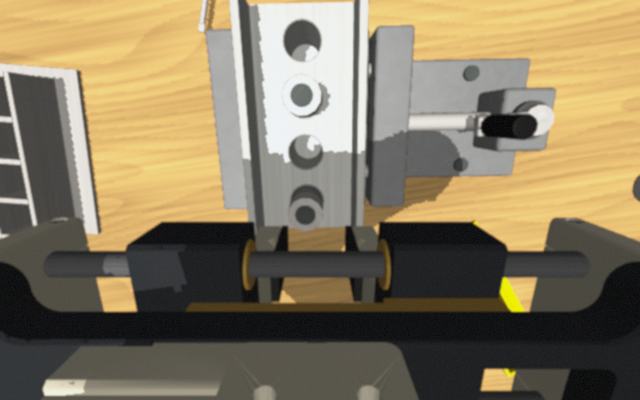

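Run:
```python
from h import *
m=optics.camera_model('wrist'); T=np.eye(4)
T[:3,:3]=R.from_euler('xyz',[-3.138,0,-1.728]).as_matrix(); T[:3,3]=[.4855,.004,.2109]
mw=(m,np.linalg.inv(T@np.array(m['T_tool_cam'])))
W={k:unproj('wrist',(c,r),z,mw)[0] for k,(c,r,z) in dict(c3=(302,95.5,.15),c1=(305.5,214,.15),ckLo=(231,5,.146),ckRo=(367,5,.146),ckLo2=(242,190,.146),ckRo2=(366,190,.146)).items()}
th=-.141
for k in W: print(k,np.round(W[k],4),np.round(W[k][:2]@[-np.sin(th),np.cos(th)],4))
print('tcp ey',np.array([.4855,.004])@[-np.sin(th),np.cos(th)])
```

```text
c3 [5.723e-01 5.000e-04 1.500e-01] 0.081
c1 [0.4864 0.0127 0.15  ] 0.0809
ckLo [0.6353 0.0371 0.146 ] 0.126
ckRo [ 0.6212 -0.051   0.146 ] 0.0368
ckLo2 [0.512  0.0581 0.146 ] 0.1295
ckRo2 [ 0.4969 -0.0363  0.146 ] 0.0339
tcp ey 0.07218920190377798
```

Three views agree on cart1 at (0.4862,0.0128). I'll align with it, then descend.

Call:
apply_moves(increments=[0,0.004,0,0,0.001,0.005,0,0.004,0,0,0.001,0.005,0,0.001,0,0,0.001,0.005,0,0,0,0,0,0,0,0,0,0,0,0,0,0,-0.008,0,0,0,0,0,-0.01,0,0,0,0,0,-0.008,0,0,0,0,0,0,0,0,0,0,0,0,0,0,0,0,0,0,0,0,0])

```text
t: 14.57
eef_pos: [0.4857, 0.0147, 0.1828]
ee_rot: [-3.14, 0.001, -1.71]
force: [0.3, 0.1, -0.5]
width: 0.0336
```

```bash
python3 -c "
from h import *
to(.4862,.0128,.127,-1.712)"
```

```text
t 14.57 pos [0.4857 0.0147 0.1828] rot [-3.14e+00  1.00e-03 -1.71e+00] w 0.0336 F [ 0.3  0.1 -0.5] | d [ 0.0005 -0.0019 -0.0558] rv [-0.0003  0.0021 -0.0018]
```

Call:
apply_moves(increments=[0.0005,-0.0018,0,0,0,0,0,0,-0.008,0,0,0,0,0,-0.008,0,0,0,0,0,-0.008,0,0,0,0,0,0,0,0,0,0,0,0,0,0,0])

```text
t: 15.07
eef_pos: [0.4865, 0.0125, 0.1564]
ee_rot: [-3.139, 0.001, -1.711]
force: [-0.3, 0.5, -0.7]
width: 0.0338
```

```bash
python3 -c "
from h import *
to(.4862,.0128,.127,-1.712)"
```

```text
t 15.07 pos [0.4865 0.0125 0.1564] rot [-3.139e+00  1.000e-03 -1.711e+00] w 0.0338 F [-0.3  0.5 -0.7] | d [-0.0003  0.0003 -0.0294] rv [-0.0005  0.0028 -0.0013]
```

Call:
apply_moves(increments=[0,0,-0.007,0,0,0,0,0,-0.007,0,0,0,0,0,-0.007,0,0,0,0,0,-0.005,0,0,0,0,0,0,0,0,0,0,0,0,0,0,0,0,0,0,0,0,0])

```text
t: 15.65
eef_pos: [0.4862, 0.0125, 0.1271]
ee_rot: [-3.14, 0.0, -1.71]
force: [0.1, 0.1, 0.0]
width: 0.0338
```

```bash
python3 -c "
from h import *
to(.4862,.0128,.127,-1.712)"
```

```text
t 15.65 pos [0.4862 0.0125 0.1271] rot [-3.14  0.   -1.71] w 0.0338 F [0.1 0.1 0. ] | d [-0.      0.0003 -0.0001] rv [ 0.0001  0.0017 -0.0015]
```

Positioned exactly. Next I'll grip and lift slowly.

Call:
apply_moves(increments=[0,0,0,0,0,0,0,0,0,0,0,0,0,0,0,0,0,0,0,0,0,0,0,0,0,0,0,0,0,0,0,0,0,0,0,0,0,0,0.005,0,0,0,0,0,0.01,0,0,0,0,0,0.012,0,0,0,0,0,0.012,0,0,0,0,0,0.012,0,0,0,0,0,0,0,0,0], hand=1, force=40)

```text
t: 16.65
eef_pos: [0.4869, 0.0129, 0.1819]
ee_rot: [-3.138, 0.001, -1.71]
force: [0.3, 1.2, -1.2]
width: 0.0271
```

```bash
python3 -c "
from h import *
to(.4862,.0128,.29,-1.712)"
```

```text
t 16.65 pos [0.4869 0.0129 0.1819] rot [-3.138e+00  1.000e-03 -1.710e+00] w 0.0271 F [ 0.3  1.2 -1.2] | d [-7.000e-04 -1.000e-04  1.081e-01] rv [-0.0007  0.0035 -0.0016]
```

Call:
apply_moves(increments=[0,0,0.015,0,0,0,0,0,0.02,0,0,0,0,0,0.02,0,0,0,0,0,0.02,0,0,0,0,0,0.02,0,0,0,0,0,0.01,0,0,0,0,0.01,0,0,0,-0.01,0,0.02,0,0,0,-0.01,0,0.02,0,0,0,-0.01,-0.003,0.025,0,0,0,-0.01,-0.003,0.025,0,0,0,-0.01,-0.003,0.025,0,0,0,-0.01,-0.003,0.02,0,0,0,-0.01,0,0.01,0,0,0,-0.01,0,0,0,0,0,-0.01,0,0,0,0,0,0,0,0,0,0,0,0,0,0,0,0,0,0,0,0,0,0,0,0])

```text
t: 18.23
eef_pos: [0.4684, 0.172, 0.2817]
ee_rot: [3.135, -0.003, -1.81]
force: [0.2, 0.0, -2.5]
width: 0.027
```

Run:
```python
from h import *
to(.465,.316,.29,-1.82)
mw=model('wrist'); print(np.round(mw[1],4).tolist()); grab('wrist','w5.png')
for r in finder.landmark_of('wrist','carrier')[:3]: print(round(r['conf'],2),np.round(r['point']),np.round(unproj('wrist',r['point'],0,mw)[0],4))
grab('top','t5.png')
for r in finder.landmark_of('top','carrier')[:3]: print(round(r['conf'],2),np.round(r['point']),np.round(unproj('top',r['point'],0)[0],4))
```

```text
t 18.23 pos [0.4684 0.172  0.2817] rot [ 3.135e+00 -3.000e-03 -1.810e+00] w 0.027 F [ 0.2  0.  -2.5] | d [-0.0034  0.144   0.0083] rv [ 0.001  -0.0072 -0.0103]
[[-0.2377, -0.9713, 0.0032, 0.2779], [0.9347, -0.2297, -0.2711, -0.3514], [0.2641, -0.0615, 0.9625, -0.5444], [0.0, 0.0, 0.0, 1.0]]
0.69 [560. 221.] [ 0.2863 -0.1904  0.    ]
0.58 [196. 129.] [0.562  0.3304 0.    ]
0.94 [378. 289.] [ 0.2807 -0.1976  0.    ]
0.16 [302. 185.] [0.5637 0.0016 0.    ]
```

View pics/w5.png

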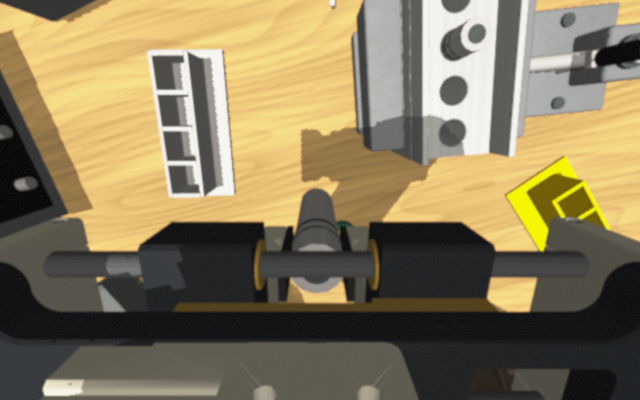

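The cartridge hangs upright in the fingers. The carrier has been knocked: it is now at about (0.562,0.330). I'll enlarge the picture to read it.

```bash
python3 -c "
import cv2
a=cv2.imread('pics/w5.png');b=cv2.resize(a[35:210,135:245],None,fx=3.4,fy=3.4,interpolation=cv2.INTER_CUBIC)
for i in range(140,245,20): cv2.line(b,(int((i-135)*3.4),0),(int((i-135)*3.4),600),(0,0,255) if i==200 else (200,120,0),1)
for i in range(40,210,20): cv2.line(b,(0,int((i-35)*3.4)),(400,int((i-35)*3.4)),(0,0,255) if i==100 else (200,120,0),1)
cv2.imwrite('pics/w5c.png',b)"
```

```text
(no output)
```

View pics/w5c.png

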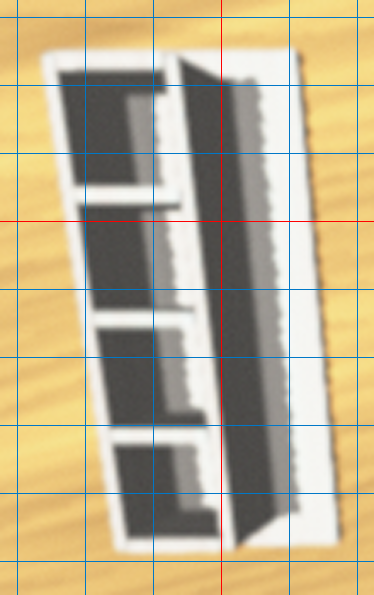

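```bash
cat > car.py <<'E'
from h import *
import scipy.optimize as so
def fit(mw,pts,x0,yaw0):
    # pts: (lx,ly,lz,col,row)
    pts=np.array(pts)
    def pr(p):
        c,s=np.cos(p[2]),np.sin(p[2]); P=np.stack([p[0]+c*pts[:,0]-s*pts[:,1],p[1]+s*pts[:,0]+c*pts[:,1],pts[:,2]],1)
        return proj('wrist',P,mw)-pts[:,3:]
    r=so.least_squares(lambda p:pr(p).ravel(),[*x0,yaw0]); print('carrier',np.round(r.x,4),'res',np.round(pr(r.x),1).tolist()); return r.x
E
python3 - <<'E'
from car import *
W=np.array([[-0.2377, -0.9713, 0.0032, 0.2779], [0.9347, -0.2297, -0.2711, -0.3514], [0.2641, -0.0615, 0.9625, -0.5444], [0,0,0,1]])
mw=(optics.camera_model('wrist'),W)
f=lambda c,r:(135+c/3.4,35+r/3.4)
p=[(.0905,.024,.058,*f(43,53)),(.0905,-.024,.058,*f(178,53)),(-.0905,.024,.058,*f(117,550)),(-.0905,-.024,.058,*f(236,547)),(.1025,-.05,.006,*f(297,49)),(-.1025,-.05,.006,*f(341,545)),
(.044,.0215,.058,*f(72,194)),(0,.0215,.058,*f(91,318)),(-.044,.0215,.058,*f(110,436))]
x=fit(mw,p,(.56,.33),-.25)
for b in (-.066,-.022,.022,.066): print(b,np.round(x[:2]+b*np.array([np.cos(x[2]),np.sin(x[2])]),4))
to(*x[:2],.29,x[2]-np.pi/2)
E
```

```text
carrier [ 0.565   0.3287 -0.2347] res [[-0.2, -0.2], [0.6, -0.4], [0.3, 0.4], [0.6, 1.1], [0.4, -0.5], [0.1, -0.2], [-0.4, -0.0], [-0.5, 0.2], [-0.9, -0.1]]
-0.066 [0.5008 0.344 ]
-0.022 [0.5436 0.3338]
0.022 [0.5864 0.3236]
0.066 [0.6292 0.3133]
t 18.43 pos [0.4685 0.1722 0.282 ] rot [ 3.135e+00 -2.000e-03 -1.810e+00] w 0.0274 F [ 0.5  0.3 -1.2] | d [0.0965 0.1564 0.008 ] rv [ 0.0007 -0.0067  0.0043]
```

```bash
python3 -c "
from h import *
for p,z in [((580,240),0),((595,100),.3),((595,100),.4),((635,185),.15)]: print(p,z,unproj('scene',p,z))
to(.5008,.344,.2,-1.8055)"
```

```text
(580, 240) 0 [[1.42343436e-01 4.62591489e-01 1.11022302e-16]]
(595, 100) 0.3 [[0.02630973 0.35207224 0.3       ]]
(595, 100) 0.4 [[0.20636399 0.37467267 0.4       ]]
(635, 185) 0.15 [[0.05933749 0.50723602 0.15      ]]
t 18.43 pos [0.4685 0.1722 0.282 ] rot [ 3.135e+00 -2.000e-03 -1.810e+00] w 0.0274 F [ 0.5  0.3 -1.2] | d [ 0.0323  0.1718 -0.082 ] rv [ 0.0007 -0.0067  0.0043]
```

Call:
apply_moves(increments=[0.003,0.015,-0.004,0,-0.001,0,0.004,0.022,-0.008,0,-0.001,0,0.004,0.022,-0.008,0,-0.001,0,0.004,0.022,-0.008,0,-0.001,0,0.004,0.022,-0.008,0,-0.001,0,0.004,0.022,-0.008,0,-0.001,0,0.004,0.022,-0.008,0,0,0,0.003,0.015,-0.008,0,0,0,0.001,0.005,-0.005,0,0,0,0,0,0,0,0,0,0,0,0,0,0,0,0,0,0,0,0,0,0,0,0,0,0,0])

```text
t: 19.52
eef_pos: [0.5015, 0.3479, 0.2134]
ee_rot: [-3.139, 0.002, -1.814]
force: [-1.0, 0.7, -2.3]
width: 0.0272
```

```bash
python3 -c "
from h import *
to(.5008,.344,.165,-1.8055)"
```

```text
t 19.52 pos [0.5015 0.3479 0.2134] rot [-3.139e+00  2.000e-03 -1.814e+00] w 0.0272 F [-1.   0.7 -2.3] | d [-0.0007 -0.0039 -0.0484] rv [-0.001   0.0028  0.0085]
```

Call:
apply_moves(increments=[-0.0005,-0.003,-0.01,0,0,0.004,0,-0.001,-0.01,0,0,0.004,0,0,-0.01,0,0,0,0,0,-0.01,0,0,0,0,0,0,0,0,0,0,0,0,0,0,0,0,0,0,0,0,0])

```text
t: 20.1
eef_pos: [0.5008, 0.3403, 0.1705]
ee_rot: [-3.139, 0.003, -1.808]
force: [-0.1, -0.6, -1.5]
width: 0.0271
```

Run:
```python
from h import *
to(.5008,.344,.098,-1.8055)
mw=model('wrist');print(np.round(mw[1],4).tolist()); grab('wrist','w6.png')
```

```text
t 20.1 pos [0.5008 0.3403 0.1705] rot [-3.139e+00  3.000e-03 -1.808e+00] w 0.0271 F [-0.1 -0.6 -1.5] | d [-0.      0.0037 -0.0725] rv [-0.0025  0.0037  0.0025]
[[-0.2361, -0.9717, -0.0028, 0.4498], [0.938, -0.2272, -0.2618, -0.3772], [0.2537, -0.0645, 0.9651, -0.4298], [0.0, 0.0, 0.0, 1.0]]
```

View pics/w6.png

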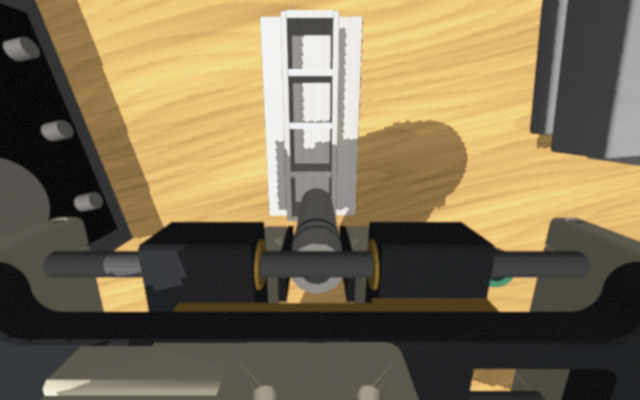

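Run:
```python
from car import *
W=np.array([[-0.2361, -0.9717, -0.0028, 0.4498], [0.938, -0.2272, -0.2618, -0.3772], [0.2537, -0.0645, 0.9651, -0.4298],[0,0,0,1]])
mw=(optics.camera_model('wrist'),W)
p=[(.0905,.024,.058,283,12),(.0905,-.024,.058,338,12),(.1025,.05,.006,261,17),(.1025,-.05,.006,362,17),(.044,0,.058,311,72),(0,0,.058,311,125),(-.044,0,.058,311,168)]
x=fit(mw,p,(.56,.33),-.25)
b=-.066;q=x[:2]+b*np.array([np.cos(x[2]),np.sin(x[2])]);print(q)
to(*q,.098,x[2]-np.pi/2)
```

```text
carrier [ 0.565   0.3302 -0.239 ] res [[-2.3, -1.9], [2.2, -1.9], [-0.7, -1.0], [1.0, -1.0], [-0.3, 0.3], [-0.1, 0.7], [0.1, 6.3]]
[0.50088021 0.34586942]
t 20.15 pos [0.501  0.3404 0.1708] rot [-3.138  0.004 -1.808] w 0.0272 F [-0.5  0.5 -1.2] | d [-0.0001  0.0054 -0.0728] rv [-0.0027  0.004  -0.0018]
```

Call:
apply_moves(increments=[0,0.004,0,0,0.001,0,0,0.0005,0,0,0.001,0,0,0,0,0,0,0,0,0,0,0,0,0,0,0,-0.008,0,0,0,0,0,-0.009,0,0,0,0,0,-0.009,0,0,0,0,0,-0.009,0,0,0,0,0,-0.009,0,0,0,0,0,-0.008,0,0,0,0,0,0,0,0,0,0,0,0,0,0,0])

```text
t: 21.15
eef_pos: [0.5008, 0.3456, 0.113]
ee_rot: [-3.14, 0.003, -1.808]
force: [-0.2, -0.0, -1.7]
width: 0.0271
```

Run:
```python
from h import *
to(.501,.345,.098,-1.8055)
```

```text
t 21.15 pos [0.5008 0.3456 0.113 ] rot [-3.140e+00  3.000e-03 -1.808e+00] w 0.0271 F [-0.2 -0.  -1.7] | d [ 0.0002 -0.0006 -0.015 ] rv [-0.0028  0.0019  0.0021]
```

Call:
apply_moves(increments=[0,0,-0.004,0,0,0,0,0,-0.004,0,0,0,0,0,-0.003,0,0,0,0,0,-0.002,0,0,0,0,0,-0.001,0,0,0,0,0,0,0,0,0,0,0,0,0,0,0])

```text
t: 21.73
eef_pos: [0.5015, 0.3463, 0.0986]
ee_rot: [-3.139, 0.005, -1.807]
force: [0.5, 0.1, -1.9]
width: 0.0272
```

Run:
```python
from h import *
to(.501,.345,.098,-1.8055)
```

```text
t 21.73 pos [0.5015 0.3463 0.0986] rot [-3.139  0.005 -1.807] w 0.0272 F [ 0.5  0.1 -1.9] | d [-0.0005 -0.0013 -0.0006] rv [-0.004   0.0034  0.0018]
```

Call:
apply_moves(increments=[0,0,-0.001,0,0,0,0,0,-0.001,0,0,0,0,0,0,0,0,0,0,0,0,0,0,0])

```text
t: 22.07
eef_pos: [0.5023, 0.3467, 0.0991]
ee_rot: [-3.137, 0.007, -1.806]
force: [1.0, -0.3, -2.0]
width: 0.0277
```

Call:
apply_moves(increments=[0,0,0,0,0,0,0,0,0,0,0,0,0,0,0,0,0,0,0,0,0,0,0,0], hand=0.6)

```text
t: 22.4
eef_pos: [0.5028, 0.3472, 0.0996]
ee_rot: [-3.136, 0.008, -1.806]
force: [-0.0, 0.1, -0.9]
width: 0.0349
```

Call:
apply_moves(increments=[0,0,0.006,0,0,0,0,0,0.012,0,0,0,0,0,0.02,0,0,0,0,0,0.03,0,0,0,0,0,0.03,0,0,0,0.003,-0.015,0.03,0,0,0.007,0.005,-0.025,0.015,0,0,0.007,0.005,-0.025,0,0,0,0.007,0.005,-0.025,0,0,0,0.007,0.005,-0.025,0,0,0,0.007,0.005,-0.025,0,0,0,0.007,0.005,-0.025,0,0,0,0.007,0.005,-0.025,0,0,0,0.007,0.005,-0.025,0,0,0,0.007,0.005,-0.025,0,0,0,0.007,0.005,-0.025,0,0,0,0.007,0.005,-0.025,0,0,0,0.007,0.005,-0.025,0,0,0,0.007,0.005,-0.02,-0.01,0,0,0,0,-0.01,-0.01,0,0,0], hand=0.614)

```text
t: 24.07
eef_pos: [0.5727, -0.0124, 0.243]
ee_rot: [-3.121, 0.014, -1.703]
force: [0.2, 1.0, -0.4]
width: 0.0338
```

Call:
apply_moves(increments=[0,0,0,0,0,0,0,0,0,0,0,0,0,0,0,0,0,0])

```text
t: 24.32
eef_pos: [0.5713, -0.0144, 0.2415]
ee_rot: [-3.124, 0.013, -1.707]
force: [0.9, -0.1, -0.1]
width: 0.0338
```

Run:
```python
from h import *
to(.5727,.0003,.185,-1.712)
mw=model('wrist');print(np.round(mw[1],4).tolist()); grab('wrist','w7.png')
```

```text
t 24.32 pos [ 0.5713 -0.0144  0.2415] rot [-3.124  0.013 -1.707] w 0.0338 F [ 0.9 -0.1 -0.1] | d [ 0.0014  0.0147 -0.0565] rv [-0.0103  0.019  -0.0048]
[[-0.137, -0.9905, -0.0123, 0.0674], [0.9601, -0.1298, -0.2479, -0.5199], [0.2439, -0.0457, 0.9687, -0.5341], [0.0, 0.0, 0.0, 1.0]]
```

View pics/w7.png

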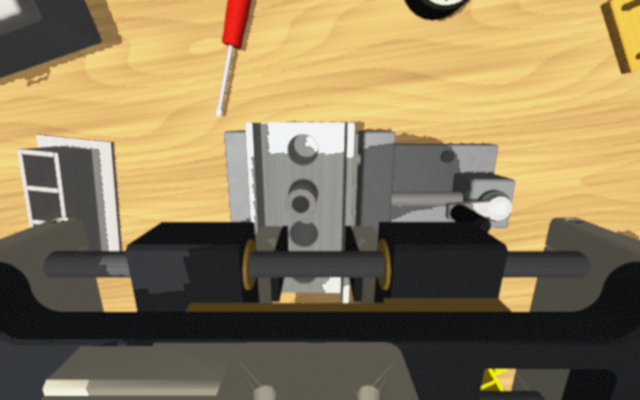

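Run:
```python
from h import *
W=np.array([[-0.137, -0.9905, -0.0123, 0.0674], [0.9601, -0.1298, -0.2479, -0.5199], [0.2439, -0.0457, 0.9687, -0.5341],[0,0,0,1]])
mw=(optics.camera_model('wrist'),W)
print(proj('wrist',[[.5727,.0003,.15],[.6157,-.006,.11]],mw),unproj('wrist',(301,203.5),.15,mw))
```

```text
[[301.19147656 204.17195625]
 [303.56214491 150.26445493]] [[5.73331041e-01 3.74904371e-04 1.50000000e-01]]
```

Call:
apply_moves(increments=[0,0.005,-0.005,-0.002,0.004,-0.001,0,0.005,-0.008,-0.002,0.004,-0.001,0.001,0.004,-0.01,-0.002,0.004,-0.001,0,0,-0.01,-0.002,0.004,0,0,0,-0.01,-0.002,0.003,0,0,0,-0.008,0,0,0,0,0,0,0,0,0,0,0,0,0,0,0,0,0,0,0,0,0])

```text
t: 25.12
eef_pos: [0.5716, 0.0055, 0.1843]
ee_rot: [3.138, -0.002, -1.704]
force: [-0.0, 0.5, -0.2]
width: 0.0336
```

```bash
python3 -c "
from h import *
to(.5727,.0003,.157,-1.712)"
```

```text
t 25.12 pos [0.5716 0.0055 0.1843] rot [ 3.138e+00 -2.000e-03 -1.704e+00] w 0.0336 F [-0.   0.5 -0.2] | d [ 0.0011 -0.0052 -0.0273] rv [ 0.0011 -0.0033 -0.0077]
```

Call:
apply_moves(increments=[0.001,-0.003,-0.003,0,-0.002,-0.004,0,-0.002,-0.004,0,0,-0.003,0,0,-0.007,0,0,0,0,0,-0.005,0,0,0,0,0,0,0,0,0,0,0,0,0,0,0,0,0,0,0,0,0])

```text
t: 25.7
eef_pos: [0.5733, -0.0009, 0.1646]
ee_rot: [-3.14, -0.0, -1.714]
force: [0.4, -0.7, -0.3]
width: 0.0342
```

```bash
python3 -c "
from h import *
to(.5727,.0003,.127,-1.712)"
```

```text
t 25.7 pos [ 0.5733 -0.0009  0.1646] rot [-3.14  -0.    -1.714] w 0.0342 F [ 0.4 -0.7 -0.3] | d [-0.0006  0.0012 -0.0376] rv [0.0006 0.0012 0.0016]
```

Call:
apply_moves(increments=[-0.0004,0.001,0,0,0,0.001,0,0,-0.006,0,0,0,0,0,-0.007,0,0,0,0,0,-0.007,0,0,0,0,0,-0.007,0,0,0,0,0,-0.007,0,0,0,0,0,0,0,0,0,0,0,0,0,0,0,0,0,0,0,0,0])

```text
t: 26.45
eef_pos: [0.5725, 0.0004, 0.1264]
ee_rot: [-3.141, -0.001, -1.712]
force: [0.9, -0.9, 0.3]
width: 0.0337
```

```bash
python3 -c "
from h import *
to(.5727,.0003,.127,-1.712)"
```

```text
t 26.45 pos [5.725e-01 4.000e-04 1.264e-01] rot [-3.141e+00 -1.000e-03 -1.712e+00] w 0.0337 F [ 0.9 -0.9  0.3] | d [ 0.0002 -0.0001  0.0006] rv [0.0008 0.0005 0.0001]
```

Call:
apply_moves(increments=[0,0,0,0,0,0,0,0,0,0,0,0,0,0,0,0,0,0,0,0,0,0,0,0,0,0,0,0,0,0,0,0,0,0,0,0,0,0,0.005,0,0,0,0,0,0.01,0,0,0,0,0,0.012,0,0,0,0,0,0.012,0,0,0,0,0,0.016,0,0,0,0,0,0.02,0,0,0,0,0,0.02,0,0,0,0,0,0.02,0,0,0,0,0,0.02,0,0,0,0,0,0.015,0,0,0,0,0,0,0,0,0], hand=1)

```text
t: 27.87
eef_pos: [0.5718, -0.0001, 0.2914]
ee_rot: [-3.137, 0.001, -1.712]
force: [0.8, -0.1, -1.5]
width: 0.0274
```

Call:
apply_moves(increments=[0,0.005,0.005,0,0,-0.005,-0.005,0.015,0.005,0,0,-0.01,-0.01,0.023,0,0,0,-0.01,-0.01,0.025,0,0,0,-0.01,-0.01,0.025,0,0,0,-0.01,-0.01,0.025,0,0,0,-0.01,-0.01,0.025,0,0,0,-0.01,-0.01,0.02,0,0,0,-0.01,-0.005,0.01,0,0,0,-0.01,0,0,0,0,0,0,0,0,0,0,0,0,0,0,0,0,0,0,0,0,0,0,0,0])

```text
t: 28.95
eef_pos: [0.4923, 0.1799, 0.2961]
ee_rot: [3.136, -0.006, -1.807]
force: [-0.1, 0.1, -2.4]
width: 0.0272
```

Run:
```python
from h import *
to(.5,.17,.285,-1.806)
mw=model('wrist');print(np.round(mw[1],4).tolist()); a=grab('wrist','w8.png')
c,s=np.cos(-.2365),np.sin(-.2365)
P=[[.565+c*x-s*y,.3295+s*x+c*y,.058] for x,y in [(.0905,.024),(.0905,-.024),(-.0905,-.024),(-.0905,.024),(.044,.0215),(0,.0215),(-.044,.0215)]]
q=proj('wrist',P,mw); print(np.round(q,1).tolist())
x0=max(int(q[:,0].min())-20,0);y0=max(int(q[:,1].min())-20,0); print(x0,y0)
b=cv2.resize(a[y0:y0+180,x0:x0+150,::-1],None,fx=3.3,fy=3.3,interpolation=cv2.INTER_CUBIC)
for u in q: cv2.circle(b,tuple(int(v) for v in (u-[x0,y0])*3.3),3,(0,0,255),-1)
cv2.imwrite('pics/w8c.png',b)
```

```text
t 28.95 pos [0.4923 0.1799 0.2961] rot [ 3.136 -0.006 -1.807] w 0.0272 F [-0.1  0.1 -2.4] | d [ 0.0077 -0.0099 -0.0111] rv [ 0.0045 -0.0063  0.001 ]
[[-0.2351, -0.9719, 0.0064, 0.2891], [0.9356, -0.2281, -0.2696, -0.3691], [0.2635, -0.0574, 0.963, -0.5646], [0.0, 0.0, 0.0, 1.0]]
[[166.4, 71.6], [204.8, 71.6], [218.4, 208.8], [184.7, 208.9], [173.5, 110.4], [178.0, 144.7], [182.2, 176.9]]
146 51
```

View pics/w8c.png

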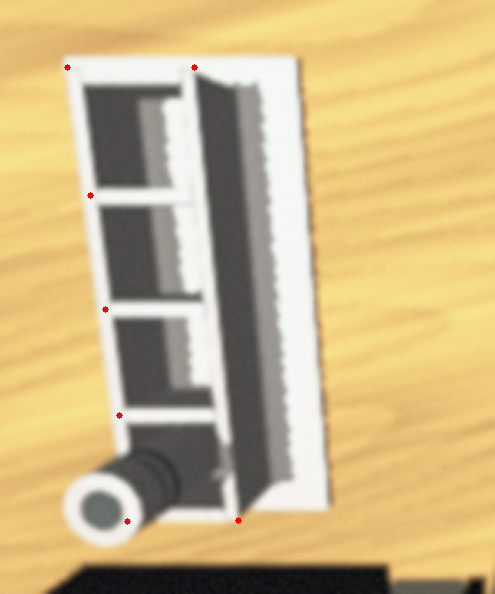

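Cart1 stands upright in the end bay, and the carrier is where I expected (the predicted dots land on the rim). Next I'll take cart3 to bay +22 at (0.5865,0.324).

Call:
apply_moves(increments=[0.006,0.008,-0.004,0,0,0,0.012,0.018,-0.008,0,-0.001,0,0.014,0.022,-0.01,0,-0.001,0,0.014,0.022,-0.01,0,-0.001,0,0.014,0.022,-0.01,0,-0.001,0,0.014,0.022,-0.01,0,-0.001,0,0.012,0.018,-0.008,0,0,0,0.006,0.008,-0.006,0,0,0,0,0,-0.006,0,0,0,0,0,0,0,0,0,0,0,0,0,0,0,0,0,0,0,0,0])

```text
t: 30.0
eef_pos: [0.5935, 0.3204, 0.2156]
ee_rot: [3.141, -0.007, -1.819]
force: [-1.0, -0.7, -1.9]
width: 0.0271
```

```bash
python3 -c "
from h import *
to(.5865,.324,.165,-1.8055)"
```

```text
t 30.0 pos [0.5935 0.3204 0.2156] rot [ 3.141 -0.007 -1.819] w 0.0271 F [-1.  -0.7 -1.9] | d [-0.007   0.0036 -0.0506] rv [ 0.0068 -0.0021  0.0138]
```

Call:
apply_moves(increments=[-0.003,0.002,-0.005,0.003,0,0.005,-0.003,0.001,-0.01,0.002,-0.001,0.005,-0.001,0,-0.01,0.002,0,0.003,0,0,-0.01,0,0,0,0,0,-0.005,0,0,0,0,0,0,0,0,0,0,0,0,0,0,0,0,0,0,0,0,0])

```text
t: 30.67
eef_pos: [0.5846, 0.3212, 0.1746]
ee_rot: [-3.141, 0.004, -1.806]
force: [0.0, 0.5, -1.4]
width: 0.0276
```

```bash
python3 -c "
from h import *
to(.5865,.324,.098,-1.8055)"
```

```text
t 30.67 pos [0.5846 0.3212 0.1746] rot [-3.141  0.004 -1.806] w 0.0276 F [ 0.   0.5 -1.4] | d [ 0.0019  0.0028 -0.0766] rv [-0.0036  0.0016  0.0007]
```

Call:
apply_moves(increments=[0.0015,0.0025,0,-0.002,0,0,0,0,0,0,0,0,0,0,0,0,0,0,0,0,-0.008,0,0,0,0,0,-0.01,0,0,0,0,0,-0.01,0,0,0,0,0,-0.01,0,0,0,0,0,-0.01,0,0,0,0,0,-0.008,0,0,0,0,0,0,0,0,0,0,0,0,0,0,0])

```text
t: 31.58
eef_pos: [0.5862, 0.3238, 0.1118]
ee_rot: [-3.141, 0.001, -1.806]
force: [-0.6, 0.7, -1.8]
width: 0.027
```

```bash
python3 -c "
from h import *
to(.5865,.324,.097,-1.8055)"
```

```text
t 31.58 pos [0.5862 0.3238 0.1118] rot [-3.141e+00  1.000e-03 -1.806e+00] w 0.027 F [-0.6  0.7 -1.8] | d [ 0.0003  0.0002 -0.0148] rv [-0.0007  0.0012  0.0008]
```

Call:
apply_moves(increments=[0,0,-0.004,0,0,0,0,0,-0.004,0,0,0,0,0,-0.003,0,0,0,0,0,-0.002,0,0,0,0,0,-0.001,0,0,0,0,0,-0.001,0,0,0,0,0,0,0,0,0])

```text
t: 32.17
eef_pos: [0.5876, 0.3245, 0.0979]
ee_rot: [-3.138, 0.003, -1.805]
force: [-0.3, 0.4, -2.3]
width: 0.0273
```

Call:
apply_moves(increments=[0,0,-0.001,0,0,0,0,0,0,0,0,0,0,0,0,0,0,0,0,0,0,0,0,0,0,0,0,0,0,0], hand=0.6)

```text
t: 32.58
eef_pos: [0.5889, 0.3255, 0.0987]
ee_rot: [-3.135, 0.006, -1.805]
force: [0.0, -1.0, -0.5]
width: 0.0348
```

Call:
apply_moves(increments=[0,0,0.006,0,0,0,0,0,0.012,0,0,0,0,0,0.02,0,0,0,0,0,0.03,0,0,0,0,0,0.03,0,0,0,0,-0.01,0.03,0,0,0.005,-0.006,-0.02,0.03,0,0,0.007,-0.006,-0.025,0.02,0,0,0.007,-0.006,-0.025,0.01,0,0,0.007,-0.006,-0.025,0,0,0,0.007,-0.006,-0.025,0,0,0,0.007,-0.006,-0.02,0,0,0,0.007,0,-0.01,0,0,0,0.007,0,0,0,0,0,0,0,0,0,0,0,0,0,0,0,0,0,0,0,0,0,0,0,0])

```text
t: 34.0
eef_pos: [0.5507, 0.1584, 0.3138]
ee_rot: [-3.121, 0.015, -1.746]
force: [0.6, 0.0, 0.3]
width: 0.0351
```

Run:
```python
from h import *
to(.5277,-.163,.2,-1.712)
a=grab('wrist','w9.png')
```

```text
t 34.0 pos [0.5507 0.1584 0.3138] rot [-3.121  0.015 -1.746] w 0.0351 F [0.6 0.  0.3] | d [-0.023  -0.3214 -0.1138] rv [-0.0113  0.023   0.0341]
```

View pics/w9.png

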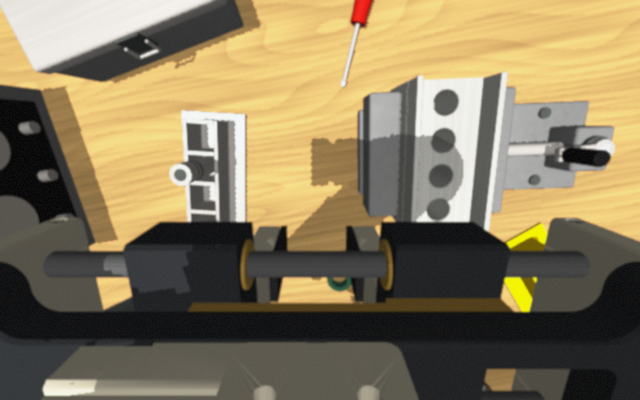

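All wells are empty, and cart3 stands in bay +22. Next I'll go back to the knob to open the vise.

Call:
apply_moves(increments=[-0.002,-0.015,0,-0.001,0.002,0.003,-0.002,-0.025,0,-0.001,0.002,0.003,-0.002,-0.025,0,-0.001,0.002,0.003,-0.002,-0.025,0,-0.001,0.002,0.003,-0.002,-0.025,0,-0.001,0.002,0.003,-0.002,-0.025,0,-0.001,0.002,0.003,-0.002,-0.025,0,-0.001,0.002,0.003,-0.002,-0.025,0,-0.001,0.002,0.003,-0.002,-0.025,0,-0.001,0.002,0.003,-0.002,-0.025,-0.005,-0.001,0.002,0.003,-0.002,-0.025,-0.01,0,0.002,0.003,-0.001,-0.02,-0.015,0,0,0,0,-0.015,-0.02,0,0,0,0,-0.005,-0.02,0,0,0,0,0,-0.02,0,0,0,0,0,-0.01,0,0,0,0,0,0,0,0,0,0,0,0,0,0,0,0,0,0,0,0,0], hand=0.1)

```text
t: 35.63
eef_pos: [0.5245, -0.1593, 0.2037]
ee_rot: [3.128, -0.006, -1.697]
force: [-0.1, -1.3, 0.6]
width: 0.0788
```

Run:
```python
from h import *
to(.5277,-.163,.115,-1.712)
mw=model('wrist'); a=grab('wrist','w10.png')
for r in finder.landmark_of('wrist','knob_grip')[:3]: print(round(r['conf'],2),np.round(r['point']),np.round(unproj('wrist',r['point'],.121,mw)[0],4))
to(.5277,-.163,.115,-1.712)
```

```text
t 35.63 pos [ 0.5245 -0.1593  0.2037] rot [ 3.128 -0.006 -1.697] w 0.0788 F [-0.1 -1.3  0.6] | d [ 0.0032 -0.0037 -0.0887] rv [ 0.0043 -0.0144 -0.0152]
0.75 [320. 201.] [ 0.5263 -0.1627  0.121 ]
t 35.73 pos [ 0.525  -0.1592  0.2043] rot [ 3.129 -0.006 -1.697] w 0.0789 F [-0.7  0.  -0.1] | d [ 0.0027 -0.0038 -0.0893] rv [ 0.0043 -0.0129 -0.0153]
```

Call:
apply_moves(increments=[0.001,-0.002,-0.01,0.001,-0.003,-0.004,0.001,-0.002,-0.01,0.001,-0.003,-0.004,0,0,-0.01,0.001,-0.003,-0.004,0,0,-0.01,0,-0.002,-0.002,0,0,-0.01,0,0,0,0,0,-0.01,0,0,0,0,0,-0.01,0,0,0,0,0,-0.01,0,0,0,0,0,-0.004,0,0,0,0,0,0,0,0,0,0,0,0,0,0,0,0,0,0,0,0,0])

```text
t: 36.73
eef_pos: [0.529, -0.1632, 0.1152]
ee_rot: [-3.134, 0.001, -1.711]
force: [0.1, -0.4, -0.1]
width: 0.0791
```

```bash
python3 arc.py - 11 1
```

```text
c mod 2pi 4.696 r 0.0442
[0.0009, -0.0001]
t 36.73 pos [ 0.529  -0.1632  0.1152] rot [-3.134e+00  1.000e-03 -1.711e+00] w 0.0791 F [ 0.1 -0.4 -0.1] | d [ 0.      0.     -0.0022] rv [ 0.0004  0.0078 -0.0009]
```

Call:
apply_moves(increments=[0,0,0,0,0.002,0,0,0,0,0,0.002,0,0,0,0,0,0,0,0,0,0,0,0,0,0,0,0,0,0,0,0,0,0,0,0,0,0,0,0,0,0,0,0,0,0,0,0,0,0,0,0,0,0,0,0,0,0,0,0,0,0,0,0,0,0,0], hand=1, force=25)

```text
t: 37.65
eef_pos: [0.5304, -0.1641, 0.1179]
ee_rot: [-3.134, -0.001, -1.711]
force: [0.6, 1.5, -0.2]
width: 0.0192
```

```bash
python3 arc.py - 9 11
```

```text
c mod 2pi 4.732 r 0.0434
[-0.0082, 0.0006]
[-0.0082, -0.0009]
[-0.0079, -0.0024]
[-0.0073, -0.0038]
[-0.0065, -0.0051]
[-0.0055, -0.0062]
[-0.0042, -0.0071]
[-0.0029, -0.0077]
[-0.0014, -0.0081]
[0.0001, -0.0082]
[0.0016, -0.0081]
t 37.65 pos [ 0.5304 -0.1641  0.1179] rot [-3.134e+00 -1.000e-03 -1.711e+00] w 0.0192 F [ 0.6  1.5 -0.2] | d [ 0.      0.     -0.0049] rv [ 0.0018  0.0077 -0.0015]
```

Call:
apply_moves(increments=[-0.0082,0.0006,-0.001,0,0.002,0,-0.0082,-0.0009,-0.001,0,0.002,0,-0.0079,-0.0024,0,0,0,0,-0.0073,-0.0038,0,0,0,0,-0.0065,-0.0051,0,0,0,0,-0.0055,-0.0062,0,0,0,0,-0.0042,-0.0071,0,0,0,0,-0.0029,-0.0077,0,0,0,0])

```text
t: 38.32
eef_pos: [0.485, -0.1956, 0.118]
ee_rot: [-3.118, 0.003, -1.707]
force: [5.5, 3.3, -1.0]
width: 0.0194
```

```bash
python3 arc.py - 7.5 11
```

```text
c mod 2pi 3.288 r 0.0401
[-0.0016, -0.0083]
[-0.0, -0.0085]
[0.0015, -0.0083]
[0.0031, -0.0079]
[0.0045, -0.0072]
[0.0058, -0.0062]
[0.0068, -0.005]
[0.0076, -0.0036]
[0.0082, -0.0022]
[0.0084, -0.0006]
[0.0084, 0.001]
t 38.32 pos [ 0.485  -0.1956  0.118 ] rot [-3.118e+00  3.000e-03 -1.707e+00] w 0.0194 F [ 5.5  3.3 -1. ] | d [ 0.     0.    -0.005] rv [ 0.0005  0.0239 -0.0047]
```

Call:
apply_moves(increments=[-0.0016,-0.0083,0,0,0.003,0,0,-0.0085,0,0,0.003,0,0.0015,-0.0083,0,0,0.003,0,0.0031,-0.0079,0,0,0.003,0,0.0045,-0.0072,0,0,0.003,0,0.0058,-0.0062,0,0,0.002,0,0.0068,-0.005,0,0,0,0,0.0076,-0.0036,0,0,0,0,0.0082,-0.0022,0,0,0,0])

```text
t: 39.07
eef_pos: [0.5113, -0.2507, 0.1178]
ee_rot: [3.138, 0.009, -1.71]
force: [-5.0, -2.1, 6.2]
width: 0.0194
```

```bash
python3 arc.py - 6 10
```

```text
c mod 2pi 1.703 r 0.0454
[0.0088, -0.0015]
[0.0089, 0.0002]
[0.0087, 0.002]
[0.0081, 0.0037]
[0.0073, 0.0052]
[0.0061, 0.0065]
[0.0047, 0.0076]
[0.0031, 0.0084]
[0.0014, 0.0088]
[-0.0004, 0.0089]
t 39.07 pos [ 0.5113 -0.2507  0.1178] rot [ 3.138  0.009 -1.71 ] w 0.0194 F [-5.  -2.1  6.2] | d [ 0.      0.     -0.0048] rv [-0.0091 -0.0019 -0.002 ]
```

Call:
apply_moves(increments=[0.0088,-0.0015,0,-0.002,0,0,0.0089,0.0002,0,-0.002,0,0,0.0087,0.002,0,-0.002,0,0,0.0081,0.0037,0,0,0,0,0.0073,0.0052,0,0,0,0,0.0061,0.0065,0,0,0,0,0.0047,0.0076,0,0,0,0,0.0031,0.0084,0,0,0,0])

```text
t: 39.73
eef_pos: [0.5633, -0.2361, 0.1182]
ee_rot: [3.134, -0.018, -1.713]
force: [9.1, -13.8, -9.7]
width: 0.0191
```

```bash
sed -i 's/c%(2\*np.pi)+2\*np.pi$/c%(2*np.pi)+(2*np.pi if c%(2*np.pi)<1 else 0)/' arc.py; python3 arc.py - 4.2 12
```

```text
c mod 2pi 0.489 r 0.0493
[0.0048, 0.0083]
[0.0029, 0.0092]
[0.0009, 0.0096]
[-0.0012, 0.0096]
[-0.0032, 0.0091]
[-0.005, 0.0082]
[-0.0067, 0.007]
[-0.008, 0.0054]
[-0.0089, 0.0036]
[-0.0095, 0.0016]
[-0.0096, -0.0005]
[-0.0093, -0.0025]
t 39.73 pos [ 0.5633 -0.2361  0.1182] rot [ 3.134 -0.018 -1.713] w 0.0191 F [  9.1 -13.8  -9.7] | d [ 0.      0.     -0.0052] rv [ 0.0164 -0.0102  0.0007]
```

Call:
apply_moves(increments=[0.003,0.0083,0,0.003,-0.002,0,0.0025,0.0092,0,0.003,-0.002,0,0.0009,0.0096,0,0.003,-0.002,0,-0.0012,0.0096,0,0.003,-0.002,0,-0.0032,0.0091,0,0.003,-0.002,0,-0.005,0.0082,0,0,0,0,-0.0067,0.007,0,0,0,0,-0.008,0.0054,0,0,0,0])

```text
t: 40.4
eef_pos: [0.5567, -0.1747, 0.1182]
ee_rot: [-3.12, -0.006, -1.713]
force: [8.0, 1.2, -5.4]
width: 0.0191
```

```bash
python3 arc.py - 4.25 6
```

```text
c mod 2pi 5.371 r 0.0464
[-0.0064, 0.0054]
[-0.0073, 0.0042]
[-0.0079, 0.0027]
[-0.0083, 0.0012]
[-0.0084, -0.0003]
[-0.0082, -0.0019]
t 40.4 pos [ 0.5567 -0.1747  0.1182] rot [-3.12  -0.006 -1.713] w 0.0191 F [ 8.   1.2 -5.4] | d [ 0.      0.     -0.0052] rv [0.0094 0.0209 0.0012]
```

Call:
apply_moves(increments=[-0.0064,0.0054,0,0.002,0.003,0,-0.0073,0.0042,0,0.002,0.003,0,-0.0079,0.0027,0,0.002,0.003,0,-0.0083,0.0012,0,0,0.003,0,-0.0084,-0.0003,0,0,0,0,-0.0082,-0.0019,0,0,0,0,-0.007,-0.0025,0,0,0,0,0,0,0,0,0,0,0,0,0,0,0,0])

```text
t: 41.15
eef_pos: [0.5036, -0.1712, 0.1179]
ee_rot: [-3.123, -0.009, -1.71]
force: [1.9, 3.4, 0.8]
width: 0.0193
```

```bash
python3 arc.py - 4.1 4
```

```text
c mod 2pi 4.065 r 0.041
[0.0003, 0.0002]
[0.0003, 0.0002]
[0.0003, 0.0002]
[0.0003, 0.0002]
t 41.15 pos [ 0.5036 -0.1712  0.1179] rot [-3.123 -0.009 -1.71 ] w 0.0193 F [1.9 3.4 0.8] | d [ 0.      0.     -0.0049] rv [ 0.0112  0.0174 -0.0017]
```

c is about 4.07, so the vise is open well past the limit. I'll release, rise, and check from a clear spot.

Call:
apply_moves(increments=[0,0,0,0,0,0,0,0,0,0,0,0,0,0,0,0,0,0,0,0,0,0,0,0,0,0,0,0,0,0,0,0,0,0,0,0,0,0,0.015,0,0,0,0,0,0.03,0,0,0,0,0,0.035,0,0,0,0,0,0.035,0,0,0,0,0,0.035,0,0,0,0,0.01,0.035,0,0,0,0,0.02,0.03,0,0,0,0,0.03,0,0,0,0,0,0.03,0,0,0,0,0,0.03,0,0,0,0,0,0.03,0,0,0,0,0,0.015,0,0,0,0,0,0,0,0,0,0,0,0,0,0,0,0], hand=0)

```text
t: 42.82
eef_pos: [0.4949, 0.0006, 0.343]
ee_rot: [-3.131, -0.007, -1.714]
force: [0.8, 0.9, 0.9]
width: 0.0877
```

Call:
apply_moves(increments=[0,0,0,0,0,0,0,0,0,0,0,0,0,0,0,0,0,0])

```text
t: 43.07
eef_pos: [0.4947, -0.0006, 0.3427]
ee_rot: [-3.132, -0.008, -1.714]
force: [-0.5, 0.1, -0.2]
width: 0.0876
```

Run:
```python
from h import *
to(.5,0,.35,-1.712)
mw=model('wrist'); a=grab('wrist','w11.png')
for k,z in dict(knob_grip=.121,block=.025,carrier=0,cart1_mid=.0635,cart3_mid=.0635).items():
    for r in finder.landmark_of('wrist',k)[:3]: print(k,round(r['conf'],2),np.round(r['point']),np.round(unproj('wrist',r['point'],z,mw)[0],4))
```

```text
t 43.07 pos [ 0.4947 -0.0006  0.3427] rot [-3.132 -0.008 -1.714] w 0.0876 F [-0.5  0.1 -0.2] | d [0.0053 0.0006 0.0073] rv [0.0088 0.0083 0.0019]
knob_grip 0.58 [442. 152.] [ 0.5018 -0.1677  0.121 ]
block 0.61 [308. 129.] [0.5527 0.0024 0.025 ]
block 0.42 [ 94. 195.] [0.4971 0.3755 0.025 ]
carrier 0.61 [118. 152.] [0.5607 0.3313 0.    ]
cart1_mid 0.92 [ 96. 194.] [0.5045 0.3411 0.0635]
cart3_mid 0.58 [ 87. 136.] [0.5913 0.3236 0.0635]
```

View pics/w11.png

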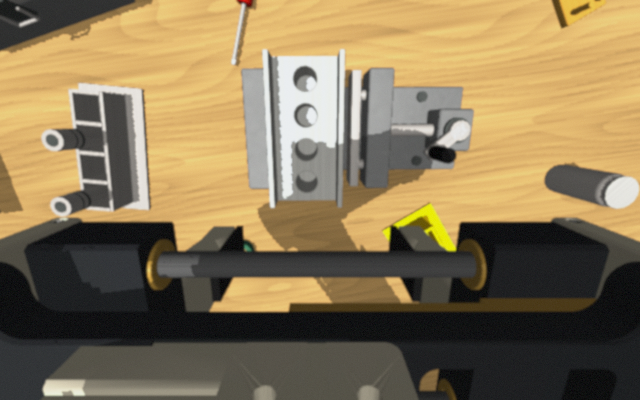

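```bash
python3 -c "
from h import *
print(arm.job_done())"
```

```text
the job is handed in; nothing more can be done
None
```

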